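# Tidy the coffee table and load the capsule dispenser

### The job

Tidy the coffee table: stand the cup upright on its saucer, lay the remote control face up and flat inside its shallow wooden tray, and load both coffee capsules into the round spring-fed dispenser, each with its wide flat underside down. The tall stepped capsule goes in first and the flat one on top of it, pressed down against the follower until the top of the stack is level with the rim or a little below it. Do not tip the cup over on the way, and leave everything let go and at rest.

Things in the scene. Friction and masses are not known exactly. Their poses are not given: they have to be found in the camera images.
- tall_capsule: Loose coffee capsule, rigid aluminium, stepped like a top hat: flange 54 mm across and 6 mm thick below, above it a narrower cylinder 36 mm across and 16 mm high; 22 mm high in all, about 30 g. Stands flange down at the start. Origin at the centre of its underside, z up. Grip it by the narrow part.
- flat_capsule: Loose coffee capsule, rigid aluminium, a plain flat disc 54 mm across and 14 mm thick, about 30 g. Origin at the centre of its underside, z up.
- cup: Loose empty white porcelain coffee cup, 58 mm high, 64 mm across at the rim, wall 4 mm, about 140 g, with one loop handle on its +y side (at the start the handle points roughly towards the robot). Origin at the centre of its underside, z up along its axis. It can be gripped across its diameter along its x axis, clear of the handle.
- remote: Loose white remote control with a grey underside and grey keys on its face, 120 mm long (x) by 40 mm wide (y) by 16 mm high, about 90 g. Lies face up. Origin at the centre of its underside, z up out of the face.
- saucer: White porcelain saucer with a thin gilt rim, 120 mm across, rim 13 mm high, 220 g, loose on the table. Flat round well 68 mm across in the middle whose floor is 5 mm above the table. Origin at the centre of its underside, z up. The cup's place.
- remote_tray: Fixed shallow light-wood tray, outside 150 mm (x) by 66 mm (y) by 11 mm high, walls 4 mm, inside 142 by 58 mm, floor 4 mm thick. Origin at the centre of its underside, x along its length. The remote's place, its length along the tray's, either end first.
- dispenser: Fixed round capsule dispenser: black foot 90 mm across, 10 mm high, carrying an upright dark steel sleeve, outside 68 mm and inside 60 mm across, open at the top; its rim is 75 mm above the table. Origin at the centre of the underside, z up. Inside is a flat light-wood follower on a spring. The capsules' place.
- follower (a joint): Depth of the dispenser's follower in m: its flat top lies 2 mm + this value below the sleeve's rim, 0 to 0.045 (stop). At the start it is 0.004 to 0.010. Pushing it down takes about 4 to 7 N against spring and a friction brake; the brake holds it where it is left, so it does not spring back, and the weight of the capsules alone does not move it.
Things that resemble listed ones, but are neither listed nor needed, are in the scene too. What is shaped like the dispenser but pink or purple is not meant.

How it is judged (in metres and radians):
At the end, for the whole second after the job is handed in: Capsules upright in the sleeve (0.2 rad), flat one resting on the tall one, its top at most 2 mm above the rim; cup upright on the flat saucer, centred within 12 mm; remote flat, face up on its tray floor, within 13 mm of centre lengthwise, 11 mm across; all at rest (horizontal distance between each of tall_capsule, flat_capsule and dispenser below 0.01 m and angle between each of tall_capsule, flat_capsule's own z axis and vertical below 0.2 rad and z of flat_capsule in the frame of dispenser between 0.045 and 0.063 m and z of tall_capsule in the frame of dispenser between 0.02 and 0.044 m and distance between flat_capsule and tall_capsule below 0.027 m and horizontal distance between cup and saucer below 0.012 m and z of cup in the frame of saucer between 0.002 and 0.01 m and angle between cup's own z axis and vertical below 0.12 rad and angle between each of saucer, remote's own z axis and vertical below 0.1 rad and x of remote in the frame of remote_tray between -0.013 and 0.013 m and y of remote in the frame of remote_tray between -0.011 and 0.011 m and z of remote in the frame of remote_tray below 0.0075 m and linear speed of each of tall_capsule, flat_capsule, cup, saucer, remote below 0.02 m/s); the robot touches nothing.
It fails at once if the cup is tipped over (more than 0.8 rad) (angle between cup's own z axis and vertical above 0.8 rad).
It also fails if it takes over 128 s, if anything falls off the work surface, if the arm or the gripper's body presses on something with over 40 N, if the wrist force passes 120 N, or if a joint passes its speed limit or range.

### The arm

A 6-joint arm with a two-finger parallel gripper is mounted at the origin on the work surface. World frame = base frame: x ahead of the robot, y to its left, z up, the work surface at z = 0. Lengths are in m, angles in degrees, forces in N, time in s.
With the tool pointing down it reaches from about 0.375 to 0.9 m from the base axis. Payload 3.1 kg.
Tool frame: the origin (TCP) lies on the centre line of the jaws, within the pads' length; the fingertips stand 17 mm ahead of it and the grasp point (between the pads) lies 2 mm behind it; z points along the fingers, y is the line along which they close (so a half turn about z gives the same grasp; the last joint's range is limited). The gripper opens to 87 mm and grips with 3 to 60 N. Pads are 19 mm wide; open, the fingers measure 117 mm over their backs; the gripper's body (75 mm by 190 mm) begins 51 mm behind the grasp point.
Start: joints at [-74.513, 30.224, 82.088, -0, 67.689, -10.227], TCP at [0.271, -0.563, 0.206] pointing down, gripper open.
Joint ranges: [-176.69, 176.69], [-43.24, 126.21], [12.49, 139.97], [-82, 262], [0, 151.66], [-163.58, 163.58]. Speed limits (degrees/s): [159.86, 159.86, 180, 180, 180, 180].

### API

Orientations are given as a 3x3 rotation matrix whose columns are the frame's x, y, z axes.
In Python, from rig import bot, imaging, finder gives the robot as it stands. The module is installed in compiled form; this text tells all that it offers.
- The arm moves only by the tool play_rows, never from a script. Its argument "motion" is a list that holds one entry, the list of rows, each a list of 6 numbers: the shift along the tool's x, y, z in shares of 0.5 m (1.0 is 0.5 m), then the turn, a rotation vector about the tool's x, y, z in normalised numbers (1 is 90 degrees). In form: [[[dx, dy, dz, wx, wy, wz], ...]]. A call has 1 to 8 rows; each row is the pose to reach, as a shift and turn from the pose commanded when the call began, along the tool's axes at that moment; what a row does not reach only later rows make up. A row lasts 1/12 s, in which the tool goes at most 41.7 mm and 7.16 degrees, less where a joint would pass 70% of its speed; a pose out of reach is approached as far as the arm can. A shift or turn number past 1, either way, is cut back to 1. A call with a gripper value outside its range is refused whole. "fingers" is the finger opening in m, from 0 to 0.087, set as the call begins (left out, the last holds). The fingers move at their own pace and stop on an object; the grip force is fixed at half the most. Time passes only in rows, so rows that repeat a pose let the fingers close. It gives the time, the measured TCP pose, the force, the opening and the grip force at its end, in the units of the state.
- bot.read_state(): the state, without advancing time (a new reading comes with each control period).
- imaging.capture(name): name is "scene" or "top" or "wrist"; returns a dict with "frame" (420x560x3 uint8, red, green, blue), "camera_matrix" (3x3 intrinsics, pixels), "k1" (the pictures are not rectified: a ray, as slopes to the right and down, at radius r is drawn at 1 + k1 r^2 times it, then the intrinsics apply), "R" (3x3) and "t" (3): a world point X has camera coordinates R X + t. Camera axes: x right, y down, z forward; pixel columns grow to the right and rows downward; lengths in m; the calibration is good to about 2 mm. A picture is of the moment at which its call begins. There is no depth.
- bot.hand_in(): hands the job in; it is judged then, once.
Trained networks look in the newest picture that a camera, given by its name, has taken for a name from the list of things; names that differ only in an ending like _2 or _b are one class to them, and where a whole thing is asked for, a point or a joint stands for the part that bears it (a point fixed in the world has none). Each returns a list of dicts, best first, with "confidence" (0 to 1); they miss things now and then, are a little off and sometimes report something else, mostly with a low value. They report only what shows in the picture. A call takes as long as a camera call. They do not tell look-alikes from the thing itself.
- finder.recognise(camera, name): "at" ([x, y, z] in m, in world coordinates, good to about 4 mm: the middle of the surface that is visible of it).
- finder.outline_of(camera, name): "pixels" (420x560 bool, what is visible of it).
The state is a dict: "time_s": time; "joint_positions": joint angles; "qvel": joint speeds; "tau": joint torques, N m; "position": TCP position; "tcp_rot": TCP orientation; "force": force on the tool from outside, world axes, zero at the start; "moment": the same for the moment, N m; "opening": opening from 0.0 (shut) to 1.0 (fully open); "grasp_force": force on a finger pad.
Only numpy, scipy, OpenCV 4.12 (cv2) and the standard library are available. Lean on these libraries where they do the work, as an engineer would, in place of code of your own. Each camera call takes 0.05 s, during which the arm holds its last target. There are 200 camera calls.

## Working session

There is one attempt and no reset: what is moved stays moved. The work goes in short steps, Python scripts to look and compute and a tool call to move; the robot and the scene stay as the last step left them, time stands still between calls to the robot, and variables do not carry over. Pictures are saved under pics/ and viewed, at most 14 in all, crops included, and the job is handed in when it is done.

Besides the shell and the picture viewer there is one more tool, called after ">>>" in YAML: its name, and indented under it one key for each argument. play_rows: Moves the arm, as the interface text tells. Its arguments: {"type":"object","properties":{"motion":{"type":"array"},"fingers":{"type":"number"}},"required":["motion"]}

```bash
mkdir -p pics; cat > h.py <<'E'
import numpy as np, cv2
from rig import bot, imaging, finder
def snap(cam, fn=None):
    c=imaging.capture(cam)
    if fn: cv2.imwrite('pics/'+fn, c['frame'][:,:,::-1])
    return c
def undist(c,px):
    K=np.array(c['camera_matrix']); 
    return cv2.undistortPoints(np.array(px,float).reshape(-1,1,2),K,np.array([c['k1'],0,0,0.])).reshape(-1,2)
def onplane(c,px,z):
    "pixels -> world xy points on plane z"
    u=undist(c,px); R=np.array(c['R']);t=np.array(c['t'])
    o=-R.T@t; d=np.c_[u,np.ones(len(u))]@R
    s=(z-o[2])/d[:,2]
    return o+s[:,None]*d
def proj(c,X):
    R=np.array(c['R']);t=np.array(c['t'])
    return cv2.projectPoints(np.array(X,float).reshape(-1,1,3),cv2.Rodrigues(R)[0],t,np.array(c['camera_matrix']),np.array([c['k1'],0,0,0.]))[0].reshape(-1,2)
def delta(target,yaw_deg=None):
    "shift in tool axes to world target, and turn about tool z"
    s=bot.read_state(); R=np.array(s['tcp_rot'])
    return (R.T@(np.array(target)-np.array(s['position']))).round(4)
E
python3 - <<'E'
from h import *
s=bot.read_state()
print(s['time_s'],s['position'],np.array(s['tcp_rot']).round(3).tolist(),s['opening'])
for cam in ['scene','top']:
    c=snap(cam,cam+'0.png')
    R=np.array(c['R']);print(cam,(-R.T@np.array(c['t'])).round(3))
    for n in ['tall_capsule','flat_capsule','cup','remote','saucer','remote_tray','dispenser','follower']:
        print(n,[(np.round(d['at'],3).tolist(),round(d['confidence'],2)) for d in finder.recognise(cam,n)])
E
```

```text
0.0 [ 0.27099184 -0.56236215  0.20548609] [[0.901, 0.434, -0.001], [0.434, -0.901, 0.002], [0.0, -0.002, -1.0]] 1.002682202678972
scene [ 1.124 -0.53   0.924]
tall_capsule [([0.441, -0.262, 0.016], 0.64)]
flat_capsule [([0.454, -0.1, 0.015], 0.69)]
cup [([0.44, 0.238, 0.038], 0.66)]
remote [([0.452, -0.097, 0.017], 0.56), ([0.438, 0.071, 0.016], 0.55)]
saucer [([0.642, 0.01, 0.006], 0.78)]
remote_tray [([0.615, 0.212, 0.002], 0.79)]
dispenser [([0.667, -0.385, 0.067], 0.79), ([0.374, -0.39, 0.06], 0.78), ([0.626, -0.238, 0.061], 0.73), ([0.785, -0.332, 0.074], 0.66)]
follower [([0.769, -0.331, 0.078], 0.84), ([0.659, -0.38, 0.074], 0.8), ([0.605, -0.226, 0.064], 0.63), ([0.352, -0.384, 0.075], 0.55)]
top [ 0.48  -0.072  1.225]
tall_capsule [([0.424, -0.258, 0.01], 0.91), ([0.607, -0.23, 0.062], 0.46)]
flat_capsule [([0.446, -0.098, 0.012], 0.69)]
cup [([0.442, 0.253, 0.024], 0.61)]
remote [([0.434, 0.076, 0.02], 0.61)]
saucer [([0.648, 0.012, 0.008], 0.72)]
remote_tray [([0.602, 0.215, 0.005], 0.9)]
dispenser [([0.762, -0.319, 0.073], 0.75), ([0.655, -0.371, 0.072], 0.72), ([0.603, -0.221, 0.065], 0.68), ([0.359, -0.374, 0.07], 0.57)]
follower [([0.356, -0.386, 0.076], 0.86), ([0.654, -0.382, 0.072], 0.84), ([0.607, -0.227, 0.066], 0.77), ([0.773, -0.327, 0.069], 0.72)]
```

View pics/top0.png

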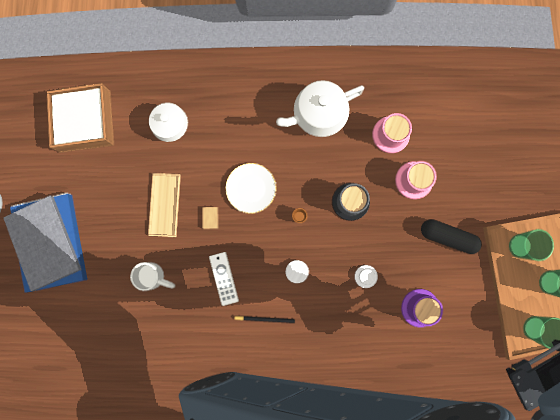

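View pics/scene0.png

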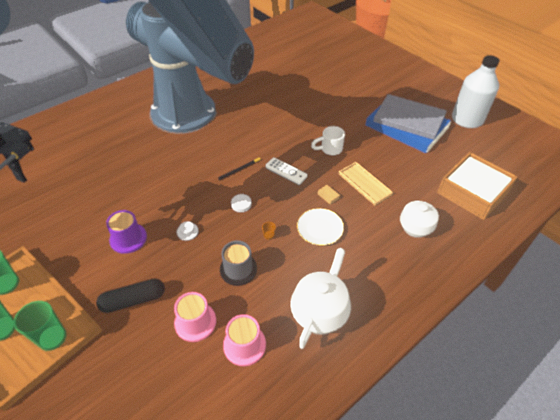

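Top view: the black dispenser is at px (351,201), with pink and purple decoys around it. The tall capsule is at (366,276), flat capsule (297,271), cup (147,277) with its handle towards (173,286), remote (224,279), tray (164,205) and saucer (250,188). The scene view agrees. Next I fit the poses to the outlines.

```bash
cat > fit.py <<'E'
from h import *
from scipy.optimize import minimize
a=np.linspace(0,2*np.pi,48,endpoint=False)
ring=lambda r,z:np.c_[r*np.cos(a),r*np.sin(a),0*a+z]
cyl=lambda r,z0,z1,r1=None:np.r_[ring(r,z0),ring(r1 or r,z1)]
box=lambda x0,x1,y0,y1,z0,z1:np.array([[x,y,z] for x in(x0,x1) for y in(y0,y1) for z in(z0,z1)])
M={'tall_capsule':[cyl(.027,0,.006),cyl(.018,.006,.022)],'flat_capsule':[cyl(.027,0,.014)],
'cup':[cyl(.024,0,.058,.032),box(-.004,.004,.028,.058,.012,.046)],'remote':[box(-.06,.06,-.02,.02,0,.016)],
'saucer':[cyl(.04,0,.013,.06)],'remote_tray':[box(-.075,.075,-.033,.033,0,.011)],
'dispenser':[cyl(.045,0,.010),cyl(.034,.01,.075)]}
S=4
def render(c,parts,p,sc=S,bx=(0,0,560,420)):
    x,y,w=p; Rz=np.array([[np.cos(w),-np.sin(w),0],[np.sin(w),np.cos(w),0],[0,0,1]])
    m=np.zeros(((bx[3]-bx[1])*sc,(bx[2]-bx[0])*sc),np.uint8)
    for P in parts:
        q=proj(c,P@Rz.T+[x,y,0])
        q=((q-[bx[0]-.5,bx[1]-.5])*sc-.5)
        h=cv2.convexHull(q.astype(np.float32))
        cv2.fillConvexPoly(m,np.round(h*16).astype(np.int32),1,shift=4)
    return m
def mask(cam,name,near,c):
    uv=proj(c,[near])[0]
    best=None
    for d in finder.outline_of(cam,name):
        m=np.array(d['pixels']).astype(np.uint8)
        if not m.any(): continue
        cen=np.argwhere(m).mean(0)[::-1]; e=np.hypot(*(cen-uv))
        if best is None or e<best[0]: best=(e,m)
    if best is None or best[0]>15: return None
    m=best[1]; cs=cv2.findContours(m,cv2.RETR_EXTERNAL,cv2.CHAIN_APPROX_NONE)[0]
    return cv2.drawContours(m.copy(),cs,-1,1,-1)
def fit(name,p0,views,yaw=True):
    data=[]
    for c,m in views:
        ys,xs=np.nonzero(m); bx=(max(xs.min()-12,0),max(ys.min()-12,0),min(xs.max()+13,560),min(ys.max()+13,420))
        data.append((c,cv2.resize(m[bx[1]:bx[3],bx[0]:bx[2]],None,fx=S,fy=S,interpolation=cv2.INTER_NEAREST),bx))
    def f(q):
        p=[q[0],q[1],q[2]*10 if yaw else p0[2]]; e=0
        for c,m,bx in data:
            r=render(c,M[name],p,S,bx); e+=1-(r&m).sum()/(r|m).sum()
        return e/len(data)
    x0=np.array([p0[0],p0[1],p0[2]/10]); 
    r=minimize(f,x0,method='Nelder-Mead',options=dict(initial_simplex=x0+np.array([[0,0,0],[.01,0,0],[0,.01,0],[.003,.003,.02]]),xatol=1e-4,fatol=1e-4))
    q=r.x; return [round(q[0],4),round(q[1],4),round(float(np.degrees(q[2]*10 if yaw else p0[2])),1)],round(r.fun,3)
E
python3 - <<'E'
from fit import *
P0={'tall_capsule':(.43,-.26,0),'flat_capsule':(.45,-.1,0),'cup':(.44,.245,np.radians(165+0)),'remote':(.435,.073,np.radians(20)),'saucer':(.645,.011,0),'remote_tray':(.605,.213,np.radians(85)),'dispenser':(.605,-.226,0)}
P0['remote']=(.435,.073,np.radians(15))
C={k:snap(k) for k in['top','scene']}
for n,p in P0.items():
    v=[]
    for k in C:
        m=mask(k,n,[p[0],p[1],.02],C[k])
        if m is None: print(n,k,'none');continue
        v.append((C[k],m)); print(n,k,*fit(n,p,v[-1:],n in('cup','remote','remote_tray')),m.sum())
    if len(v)>1: print('   both',*fit(n,p,v,n in('cup','remote','remote_tray')))
E
```

```text
tall_capsule top [np.float64(0.4305), np.float64(-0.2588), 0.0] 0.051 437
tall_capsule scene [np.float64(0.4282), np.float64(-0.2587), 0.0] 0.179 266
   both [np.float64(0.43), np.float64(-0.2589), 0.0] 0.118
flat_capsule top [np.float64(0.4465), np.float64(-0.0953), 0.0] 0.051 424
flat_capsule scene [np.float64(0.4449), np.float64(-0.0959), 0.0] 0.059 298
   both [np.float64(0.4457), np.float64(-0.0957), 0.0] 0.062
cup top [np.float64(0.4408), np.float64(0.2474), 156.2] 0.099 781
cup scene [np.float64(0.4424), np.float64(0.2481), 187.5] 0.186 575
   both [np.float64(0.4415), np.float64(0.2477), 155.4] 0.13
remote top [np.float64(0.4313), np.float64(0.0754), 14.3] 0.091 895
remote scene [np.float64(0.4292), np.float64(0.0736), 13.8] 0.119 519
   both [np.float64(0.4309), np.float64(0.075), 13.8] 0.108
saucer top [np.float64(0.6447), np.float64(0.0106), 0.0] 0.058 1915
saucer scene [np.float64(0.6413), np.float64(0.0072), 0.0] 0.065 1273
   both [np.float64(0.6435), np.float64(0.0085), 0.0] 0.07
remote_tray top [np.float64(0.6084), np.float64(0.2156), 175.9] 0.05 1796
remote_tray scene [np.float64(0.6059), np.float64(0.2131), 174.9] 0.045 1072
   both [np.float64(0.6068), np.float64(0.2146), 175.7] 0.062
dispenser top [np.float64(0.6075), np.float64(-0.2266), 0.0] 0.049 1123
dispenser scene [np.float64(0.6069), np.float64(-0.2276), 0.0] 0.05 1319
   both [np.float64(0.6073), np.float64(-0.2272), 0.0] 0.052
```

```bash
cat >> h.py <<'E'
def go(x,y,z,psi):
    s=bot.read_state(); R=np.array(s['tcp_rot']); p=np.array(s['position'])
    a=np.radians(psi); X=np.array([np.cos(a),np.sin(a),0]); Z=np.array([0,0,-1.]); T=np.c_[X,np.cross(Z,X),Z]
    w=cv2.Rodrigues(R.T@T)[0].ravel(); 
    print('shift',(R.T@(np.array([x,y,z])-p)).round(4).tolist(),'turn',np.degrees(w).round(2).tolist(),'| t',round(s['time_s'],2),'p',p.round(4).tolist(),'open',round(s['opening']*.087,4),'F',np.round(s['force'],1).tolist())
E
python3 -c "
from h import *
c=snap('wrist'); s=bot.read_state(); R=np.array(c['R']); T=np.array(s['tcp_rot']);o=-R.T@np.array(c['t'])
print('cam in tool',(T.T@(o-s['position'])).round(4),'axis',(T.T@R[2]).round(3)); print(c['camera_matrix'],c['k1'])
go(.43,-.259,.16,60)"
```

```text
cam in tool [ 6.600e-02  1.000e-04 -1.779e-01] axis [-0.243  0.     0.97 ]
[[320.47550636   0.         279.72599867]
 [  0.         320.47550636 207.67223336]
 [  0.           0.           1.        ]] -0.07291053662855349
shift [0.275, -0.205, 0.0465] turn [-0.0, -0.0, -34.29] | t 1.75 p [0.2712, -0.5631, 0.2064] open 0.087 F [-0.8, -0.8, -0.2]
```

Careful with the scale: shifts go in shares of 0.5 m and turns go in shares of 90 degrees. That gives: 0.275 m / 0.5 = 0.55, -0.205 m / 0.5 = -0.41, -34.3 degrees / 90 = -0.3811.

>>> play_rows:
  motion:
    - [[0.55, -0.41, 0.092, 0, 0, -0.3811], [0.55, -0.41, 0.092, 0, 0, -0.3811], [0.55, -0.41, 0.092, 0, 0, -0.3811], [0.55, -0.41, 0.092, 0, 0, -0.3811], [0.55, -0.41, 0.092, 0, 0, -0.3811], [0.55, -0.41, 0.092, 0, 0, -0.3811], [0.55, -0.41, 0.092, 0, 0, -0.3811], [0.55, -0.41, 0.092, 0, 0, -0.3811]]

```text
time_s: 2.42
position: [0.4249, -0.2687, 0.1622]
tcp_rot: [[0.5, 0.866, 0.001], [0.866, -0.5, -0.001], [-0.0, 0.001, -1.0]]
force: [1.4, -0.4, 0.1]
opening: 1.002
grasp_force: 0.0
```

```bash
python3 -c "
from h import *
go(.43,-.259,.16,60)"
```

```text
shift [0.0109, -0.0004, 0.0022] turn [0.05, 0.01, -0.02] | t 2.42 p [0.4249, -0.2687, 0.1622] open 0.0872 F [1.4, -0.4, 0.1]
```

```bash
python3 -c "
from fit import *
c=snap('wrist','w1.png')
for n,p in {'tall_capsule':(.43,-.259,0),'dispenser':(.607,-.227,0)}.items():
    m=mask('wrist',n,[p[0],p[1],.02],c)
    if m is None: print(n,'none'); continue
    print(n,*fit(n,p,[(c,m)],False),m.sum())
go(.43,-.259,.029,60)"
```

```text
tall_capsule [np.float64(0.4314), np.float64(-0.2585), 0.0] 0.037 1999
dispenser [np.float64(0.6081), np.float64(-0.2278), 0.0] 0.022 9592
shift [0.0096, 0.0007, 0.1329] turn [-0.09, -0.03, 0.34] | t 2.57 p [0.4248, -0.2671, 0.1619] open 0.0871 F [0.1, 0.3, 0.4]
```

View pics/w1.png

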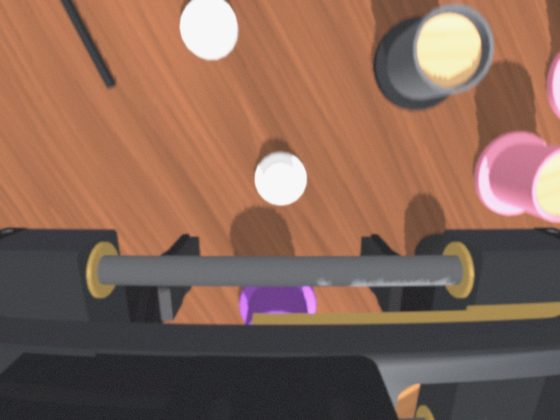

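The wrist view shows the tall capsule at (281,178) and the dispenser sleeve at (450,50). The wrist fits agree with the fixed cameras to about 1 mm, so I descend to grip.

To row units: 0.133 m / 0.5 = 0.266, 0.125 m / 0.5 = 0.25, 0.3 degrees / 90 = 0.0033.

>>> play_rows:
  motion:
    - [[0.02, 0.002, 0.08, 0, 0, 0.0033], [0.02, 0.002, 0.16, 0, 0, 0.0033], [0.02, 0.002, 0.22, 0, 0, 0.0033], [0.02, 0.002, 0.25, 0, 0, 0.0033], [0.02, 0.002, 0.266, 0, 0, 0.0033], [0.02, 0.002, 0.266, 0, 0, 0.0033], [0.02, 0.002, 0.266, 0, 0, 0.0033]]
  fingers: 0.06

```text
time_s: 3.15
position: [0.4303, -0.2635, 0.0294]
tcp_rot: [[0.505, 0.863, 0.001], [0.863, -0.505, -0.001], [-0.0, 0.001, -1.0]]
force: [0.5, -0.3, -0.5]
opening: 0.702
grasp_force: 0.0
```

```bash
python3 -c "
from h import *
go(.4308,-.2587,.029,60)"
```

```text
shift [0.0044, -0.002, 0.0004] turn [0.06, 0.02, -0.36] | t 3.15 p [0.4303, -0.2635, 0.0294] open 0.0611 F [0.5, -0.3, -0.5]
```

To row units: 0.0044 m / 0.5 = 0.0088, -0.002 m / 0.5 = -0.004.

>>> play_rows:
  motion:
    - [[0.0088, -0.004, 0, 0, 0, 0], [0.0088, -0.004, 0, 0, 0, 0], [0.0088, -0.004, 0, 0, 0, 0], [0.0088, -0.004, 0, 0, 0, 0], [0.0088, -0.004, 0, 0, 0, 0], [0.0088, -0.004, 0, 0, 0, 0], [0.0088, -0.004, 0, 0, 0, 0], [0.0088, -0.004, 0, 0, 0, 0]]
  fingers: 0.02

```text
time_s: 3.82
position: [0.4306, -0.2573, 0.0292]
tcp_rot: [[0.504, 0.864, 0.0], [0.864, -0.504, -0.0], [-0.0, 0.0, -1.0]]
force: [-0.9, -0.8, 0.0]
opening: 0.249
grasp_force: 0.0
```

```bash
python3 -c "
from h import *
go(.4308,-.2587,.029,60)"
```

```text
shift [-0.0011, 0.0009, 0.0002] turn [0.01, 0.0, -0.28] | t 3.82 p [0.4306, -0.2573, 0.0292] open 0.0217 F [-0.9, -0.8, 0.0]
```

```bash
python3 -c "
from fit import *
C={k:snap(k) for k in('top','scene','wrist')}
cv2.imwrite('pics/w2.png',np.hstack([cv2.resize(C['scene']['frame'][170:290,120:260],None,fx=3,fy=3),cv2.resize(C['top']['frame'][220:340,300:420],None,fx=3,fy=3)])[:,:,::-1])
for n,p in {'tall_capsule':(.43,-.259,0)}.items():
  for k,c in C.items():
    m=mask(k,n,[p[0],p[1],.02],c)
    if m is None: print(k,'none'); continue
    print(k,*fit(n,p,[(c,m)],False),m.sum())
"
```

```text
top none
scene [np.float64(0.4311), np.float64(-0.259), 0.0] 0.462 175
wrist none
```

View pics/w2.png

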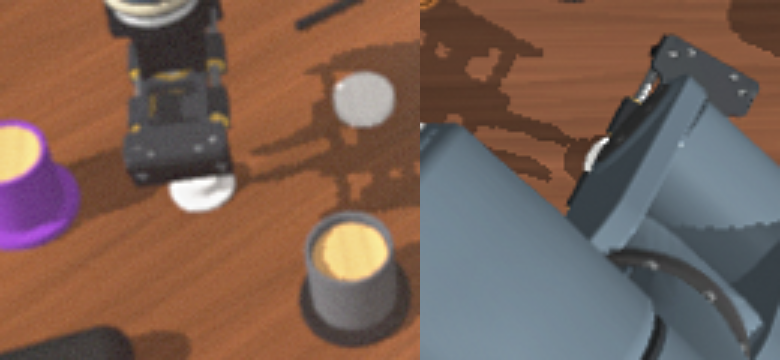

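To row units: -0.08 m / 0.5 = -0.16, -0.07 m / 0.5 = -0.14.

>>> play_rows:
  motion:
    - [[0, 0, 0, 0, 0, 0], [0, 0, -0.06, 0, 0, 0], [0, 0, -0.14, 0, 0, 0], [0, 0, -0.16, 0, 0, 0]]
  fingers: 0.065

```text
time_s: 4.45
position: [0.4325, -0.259, 0.1129]
tcp_rot: [[0.504, 0.864, 0.005], [0.864, -0.504, -0.005], [-0.001, 0.007, -1.0]]
force: [1.4, -0.1, -0.3]
opening: 0.451
grasp_force: 0.0
```

```bash
python3 -c "
from fit import *
c=snap('wrist','w3.png')
p=(.43,-.259,0);n='tall_capsule'
m=mask('wrist',n,[p[0],p[1],.02],c)
if m is not None: print(*fit(n,p,[(c,m)],False),m.sum())
go(.4308,-.2587,.029,60)"
```

```text
[np.float64(0.4312), np.float64(-0.2594), 0.0] 0.076 2524
shift [-0.0006, -0.0016, 0.0824] turn [0.35, 0.08, -0.28] | t 4.55 p [0.4321, -0.2587, 0.1114] open 0.0468 F [0.3, 0.8, -0.2]
```

View pics/w3.png

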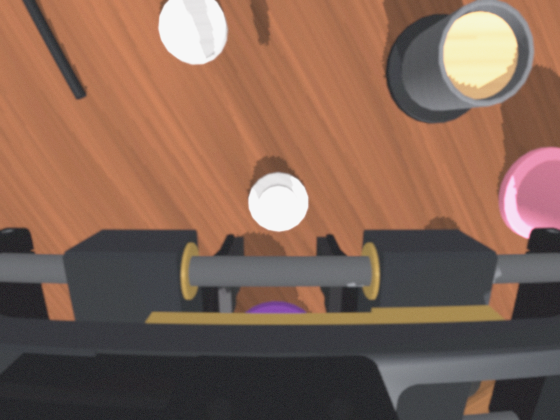

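```bash
python3 -c "
from h import *
c=snap('wrist'); s=bot.read_state(); T=np.array(s['tcp_rot']); p=np.array(s['position']); h=s['opening']*.087/2
print(h)
for z in(.017,0,-.02,-.05): print(z,proj(c,[p+T@np.array([x,y,z]) for x in (-.0095,.0095) for y in(-h,h)]).round(0).tolist())
print(proj(c,[[.4312,-.2594,.022]]))
"
```

```text
0.025600565882538222
0.017 [[238.0, 246.0], [316.0, 246.0], [237.0, 218.0], [317.0, 218.0]]
0 [[235.0, 256.0], [320.0, 256.0], [233.0, 226.0], [321.0, 226.0]]
-0.02 [[230.0, 271.0], [324.0, 271.0], [228.0, 238.0], [326.0, 237.0]]
-0.05 [[220.0, 299.0], [333.0, 299.0], [218.0, 261.0], [335.0, 260.0]]
[[278.52403947 207.54806334]]
```

```bash
python3 -c "
from h import *
c=imaging.capture('wrist'); d=imaging.capture('scene')
f=c['frame'].copy()
A=cv2.resize(f[180:330,180:380],(800,600),interpolation=cv2.INTER_CUBIC)[:,:,:]
s=bot.read_state();T=np.array(s['tcp_rot']); p=np.array(s['position'])
u=proj(d,[p+T@np.array([0,0,.017])])[0]; print('tip proj scene',u, 'opening',s['opening'])
B=d['frame'][130:260,120:260]; B=cv2.resize(B,None,fx=3,fy=3)
q=((u-[120,130])*3).astype(int); cv2.circle(B,(int(q[0]),int(q[1])),3,(255,0,0),-1)
A=cv2.resize(A,(380,390)); cv2.imwrite('pics/w4.png',np.hstack([A,B])[:,:,::-1])
"
```

```text
tip proj scene [182.35275486 208.12701234] opening 0.6690499309576894
```

View pics/w4.png

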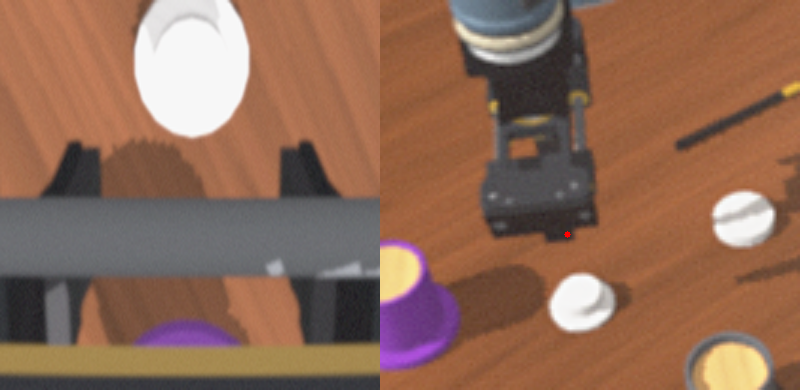

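```bash
python3 -c "
from h import *
c=imaging.capture('wrist'); d=imaging.capture('scene'); s=bot.read_state();T=np.array(s['tcp_rot']); p=np.array(s['position']); h=s['opening']*.0435
B=cv2.resize(d['frame'][180:230,150:210],None,fx=12,fy=12,interpolation=cv2.INTER_CUBIC)
for col,(dx,z) in {(255,0,0):(0,.017),(0,255,0):(-.010,.017),(0,0,255):(0,.003)}.items():
  for x in(-.0095,.0095):
    for y in(-h,h):
      u=proj(d,[p+T@np.array([x+dx,y,z])])[0]; q=((u-[150,180])*12).astype(int).tolist(); cv2.circle(B,tuple(q),4,col,-1)
cv2.imwrite('pics/s5.png',B[:,:,::-1])
"
```

```text
(no output)
```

View pics/s5.png

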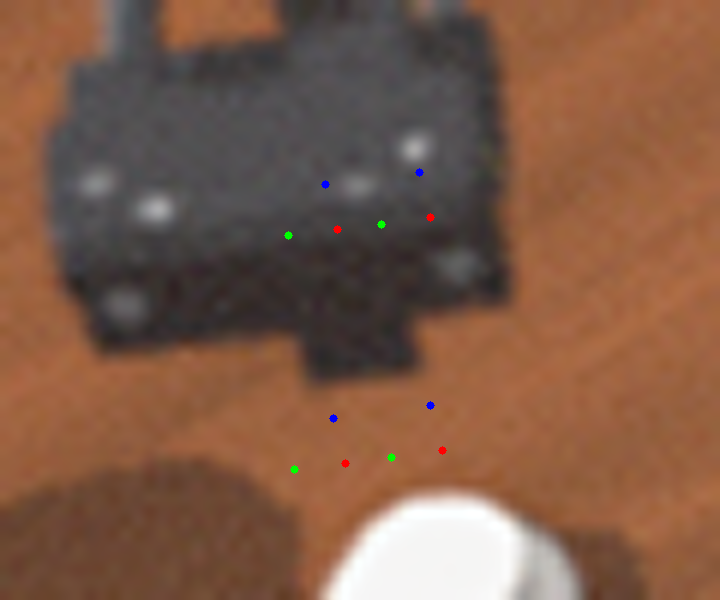

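```bash
python3 -c "
from h import *
from scipy.optimize import least_squares
c=imaging.capture('wrist'); d=imaging.capture('scene'); s=bot.read_state();T=np.array(s['tcp_rot']); p=np.array(s['position']); h=s['opening']*.0435
print(h,s['time_s'])
P=lambda cam,v: proj(cam,[p+T@np.array(v)])[0]
for t in (0,.005,.01,.015):
  def f(q):
    x,z=q
    return np.r_[(P(c,[x+.0095,-h,z])-[233,235]),(P(c,[x+.0095,h,z])-[327,235]),3*(P(d,[x-.0095,h+t,z])-[175.8,211.7]),3*(P(d,[x+.0095,h+t,z])-[185,210.8])]
  r=least_squares(f,[0,0],x_scale=.01,diff_step=1e-3); print(t,r.x.round(4),f(r.x).round(1))
"
```

```text
0.03192505994859522 4.9
0 [-0.0023 -0.0058] [-9.3 -0.4  9.4 -0.5  0.8  3.6 -2.2  3.1]
0.005 [-0.0011 -0.0103] [-10.8   0.2  10.9   0.1   1.5   4.5  -1.3   4. ]
0.01 [ 0.0001 -0.0148] [-12.3   0.8  12.5   0.7   2.2   5.6  -0.5   5. ]
0.015 [ 0.0013 -0.0191] [-13.9   1.4  14.1   1.3   3.    6.7   0.4   6.2]
```

To row units: 0.092 m / 0.5 = 0.184, 0.09 m / 0.5 = 0.18, 0.3 degrees / 90 = 0.0033.

>>> play_rows:
  motion:
    - [[-0.002, -0.002, 0.06, 0.0033, 0, 0], [-0.002, -0.002, 0.12, 0.0033, 0, 0], [-0.002, -0.002, 0.16, 0.0033, 0, 0], [-0.002, -0.002, 0.18, 0.0033, 0, 0], [-0.002, -0.002, 0.184, 0.0033, 0, 0], [-0.002, -0.002, 0.184, 0.0033, 0, 0]]
  fingers: 0.065

```text
time_s: 5.4
position: [0.4288, -0.2573, 0.0164]
tcp_rot: [[0.504, 0.863, -0.006], [0.863, -0.504, 0.004], [0.0, -0.007, -1.0]]
force: [-0.5, 0.8, 0.0]
opening: 0.745
grasp_force: 0.0
```

>>> play_rows:
  motion:
    - [[0, 0, 0, 0, 0, 0], [0, 0, 0, 0, 0, 0], [0, 0, 0, 0, 0, 0], [0, 0, 0, 0, 0, 0], [0, 0, 0, 0, 0, 0], [0, 0, 0, 0, 0, 0]]
  fingers: 0.025

```text
time_s: 5.9
position: [0.4294, -0.2578, 0.0176]
tcp_rot: [[0.504, 0.864, -0.004], [0.864, -0.504, 0.002], [-0.0, -0.004, -1.0]]
force: [-0.1, -0.1, 0.1]
opening: 0.379
grasp_force: 0.0
```

```bash
python3 -c "
from h import *
go(.4308,-.2587,.029,60);print(bot.read_state()['grasp_force'])"
```

```text
shift [-0.0, 0.0016, -0.0114] turn [-0.25, 0.01, -0.29] | t 5.9 p [0.4294, -0.2578, 0.0176] open 0.0329 F [-0.1, -0.1, 0.1]
0.0
```

To row units: 0.009 m / 0.5 = 0.018, 0.006 m / 0.5 = 0.012.

>>> play_rows:
  motion:
    - [[0, 0, 0, 0, 0, 0], [0, 0, 0, 0, 0, 0], [0, 0, 0, 0, 0, 0], [0, 0, 0, 0, 0, 0], [0, 0.002, 0.006, 0, 0, 0], [0, 0.002, 0.012, 0, 0, 0], [0, 0.002, 0.018, 0, 0, 0], [0, 0.002, 0.018, 0, 0, 0]]
  fingers: 0.065

```text
time_s: 6.57
position: [0.4296, -0.2578, 0.0074]
tcp_rot: [[0.504, 0.864, -0.006], [0.864, -0.504, 0.004], [0.0, -0.007, -1.0]]
force: [0.5, 0.7, 0.1]
opening: 0.739
grasp_force: 0.0
```

>>> play_rows:
  motion:
    - [[0, 0, 0, 0, 0, 0], [0, 0, 0, 0, 0, 0], [0, 0, 0, 0, 0, 0], [0, 0, 0, 0, 0, 0], [0, 0, 0, 0, 0, 0], [0, 0, 0, 0, 0, 0]]
  fingers: 0.025

```text
time_s: 7.07
position: [0.43, -0.2581, 0.0082]
tcp_rot: [[0.504, 0.864, -0.004], [0.864, -0.504, 0.003], [-0.0, -0.005, -1.0]]
force: [0.7, 0.7, 0.6]
opening: 0.377
grasp_force: 0.0
```

```bash
python3 -c "
from h import *
d=imaging.capture('scene');cv2.imwrite('pics/s6.png',cv2.resize(d['frame'][180:260,130:240],None,fx=6,fy=6,interpolation=cv2.INTER_CUBIC)[:,:,::-1])
go(.4308,-.2587,.009,60)
"
```

```text
shift [-0.0001, 0.0009, -0.0008] turn [-0.29, 0.0, -0.28] | t 7.12 p [0.43, -0.2582, 0.0082] open 0.0301 F [0.7, 0.8, -0.1]
```

View pics/s6.png

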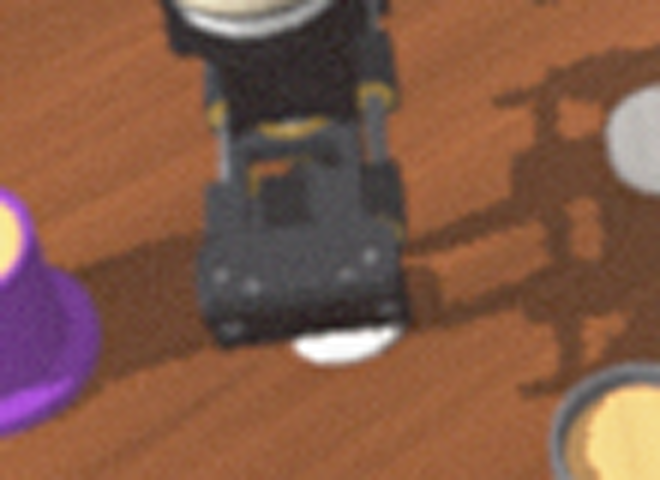

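To row units: 0.008 m / 0.5 = 0.016, 0.006 m / 0.5 = 0.012.

>>> play_rows:
  motion:
    - [[0, 0, 0, 0, 0, 0], [0, 0, 0, 0, 0, 0], [0, 0, 0, 0, 0, 0], [0, 0, 0, 0, 0, 0], [0, 0.002, 0.006, 0, 0, 0], [0, 0.002, 0.012, 0, 0, 0], [0, 0.002, 0.016, 0, 0, 0], [0, 0.002, 0.016, 0, 0, 0]]
  fingers: 0.065

```text
time_s: 7.78
position: [0.4305, -0.2583, -0.0005]
tcp_rot: [[0.504, 0.863, -0.005], [0.864, -0.504, 0.003], [0.0, -0.006, -1.0]]
force: [-0.5, -0.5, -0.5]
opening: 0.739
grasp_force: 0.0
```

>>> play_rows:
  motion:
    - [[0, 0, 0, 0, 0, 0], [0, 0, 0, 0, 0, 0], [0, 0, 0, 0, 0, 0], [0, 0, 0, 0, 0, 0], [0, 0, 0, 0, 0, 0], [0, 0, 0, 0, 0, 0]]
  fingers: 0.025

```text
time_s: 8.28
position: [0.4309, -0.2587, 0.0002]
tcp_rot: [[0.504, 0.864, -0.004], [0.864, -0.504, 0.002], [-0.0, -0.005, -1.0]]
force: [-0.2, -0.2, -0.1]
opening: 0.398
grasp_force: 30.0
```

```bash
python3 -c "
from h import *
go(.4308,-.2587,.009,60);s=bot.read_state();print(s['joint_positions'],s['grasp_force'])
"
```

```text
shift [-0.0001, -0.0001, -0.0088] turn [-0.29, 0.0, -0.28] | t 8.28 p [0.4309, -0.2587, 0.0002] open 0.0347 F [-0.2, -0.2, -0.1]
[-43.69050291  41.25178152 107.72718044  -0.13304691  31.29827875
 -13.29307757] 30.014866590499878
```

To row units: -0.1 m / 0.5 = -0.2, -0.07 m / 0.5 = -0.14.

>>> play_rows:
  motion:
    - [[0, 0, 0, 0, 0, 0], [0, 0, 0, 0, 0, 0], [0, 0, 0, 0, 0, 0], [0, 0, -0.06, 0, 0, 0], [0, 0, -0.14, 0, 0, 0], [0, 0, -0.2, 0, 0, 0], [0, 0, -0.2, 0, 0, 0], [0, 0, -0.2, 0, 0, 0]]
  fingers: 0.06

```text
time_s: 8.95
position: [0.4323, -0.2598, 0.1019]
tcp_rot: [[0.504, 0.864, -0.001], [0.864, -0.504, -0.001], [-0.001, -0.001, -1.0]]
force: [-0.2, -0.1, 0.1]
opening: 0.682
grasp_force: 0.0
```

```bash
python3 -c "
from fit import *
for i in range(2):
  c=snap('wrist')
  for n,p in {'tall_capsule':(.431,-.259,0),'dispenser':(.607,-.227,0)}.items():
    m=mask('wrist',n,[p[0],p[1],.02],c)
    if m is not None: print(n,*fit(n,p,[(c,m)],False),m.sum())
go(.4309,-.2587,.0002,60);s=bot.read_state()
"
```

```text
tall_capsule [np.float64(0.4312), np.float64(-0.2583), 0.0] 0.036 2846
tall_capsule [np.float64(0.4309), np.float64(-0.2583), 0.0] 0.05 2858
shift [-0.0003, 0.0014, 0.0986] turn [-0.47, -0.04, -0.29] | t 9.25 p [0.4305, -0.2582, 0.0988] open 0.0601 F [-0.0, -0.6, -0.7]
```

To row units: 0.1015 m / 0.5 = 0.203, 0.04 m / 0.5 = 0.08, -0.3 degrees / 90 = -0.0033.

>>> play_rows:
  motion:
    - [[0, 0.002, 0.08, -0.0033, 0, 0], [0, 0.002, 0.15, -0.0033, 0, 0], [0, 0.002, 0.184, -0.0033, 0, 0], [0, 0.002, 0.196, -0.0033, 0, 0], [0, 0.002, 0.203, -0.0033, 0, 0], [0, 0.002, 0.203, -0.0033, 0, 0]]
  fingers: 0.06

```text
time_s: 9.75
position: [0.4315, -0.259, -0.002]
tcp_rot: [[0.504, 0.863, -0.001], [0.863, -0.504, 0.001], [0.0, -0.001, -1.0]]
force: [-0.4, -0.9, -0.1]
opening: 0.686
grasp_force: 0.0
```

>>> play_rows:
  motion:
    - [[0, 0, 0, 0, 0, 0], [0, 0, 0, 0, 0, 0], [0, 0, 0, 0, 0, 0], [0, 0, 0, 0, 0, 0], [0, 0, 0, 0, 0, 0], [0, 0, 0, 0, 0, 0]]
  fingers: 0.025

```text
time_s: 10.25
position: [0.432, -0.2594, -0.0006]
tcp_rot: [[0.504, 0.864, 0.001], [0.864, -0.504, -0.001], [-0.0, 0.001, -1.0]]
force: [-0.8, 0.0, 4.6]
opening: 0.4
grasp_force: 30.0
```

To row units: -0.12 m / 0.5 = -0.24, -0.11 m / 0.5 = -0.22.

>>> play_rows:
  motion:
    - [[0, 0, -0.02, 0, 0, 0], [0, 0, -0.08, 0, 0, 0], [0, 0, -0.16, 0, 0, 0], [0, 0, -0.22, 0, 0, 0], [0, 0, -0.24, 0, 0, 0], [0, 0, -0.24, 0, 0, 0]]

```text
time_s: 10.75
position: [0.4332, -0.2604, 0.1217]
tcp_rot: [[0.504, 0.864, 0.005], [0.864, -0.504, -0.005], [-0.002, 0.007, -1.0]]
force: [-0.2, -0.5, -1.2]
opening: 0.395
grasp_force: 30.0
```

```bash
python3 -c "
from fit import *
s=bot.read_state(); d=imaging.capture('scene'); u=proj(d,[s['position']])[0].astype(int)
cv2.imwrite('pics/s7.png',cv2.resize(d['frame'][u[1]-50:u[1]+60,u[0]-70:u[0]+70],None,fx=5,fy=5,interpolation=cv2.INTER_CUBIC)[:,:,::-1])
go(.6078,-.2275,.12,60); print(s['grasp_force'])
"
```

```text
shift [0.1162, 0.1356, 0.0001] turn [0.16, 0.04, -0.28] | t 10.8 p [0.4321, -0.2595, 0.1198] open 0.0347 F [0.3, 0.7, -0.4]
29.99994546175003
```

View pics/s7.png

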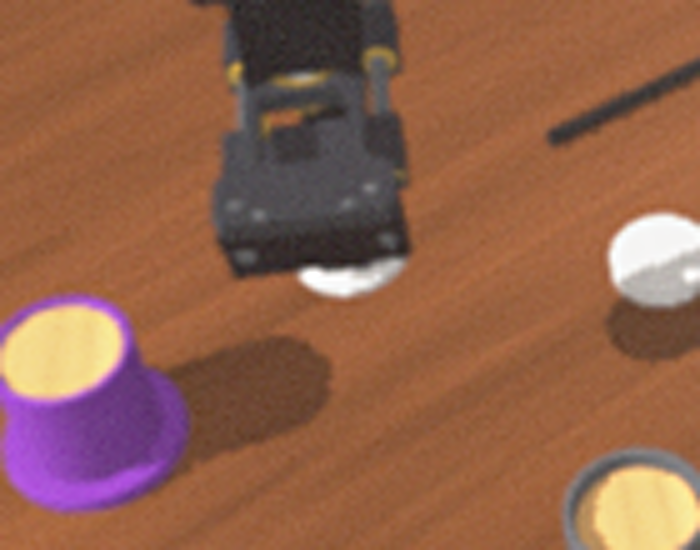

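To row units: 0.1356 m / 0.5 = 0.2712, 0.1157 m / 0.5 = 0.2314.

>>> play_rows:
  motion:
    - [[0.04, 0.048, 0, 0, 0, 0], [0.092, 0.108, 0, 0, 0, 0], [0.14, 0.162, 0, 0, 0, 0], [0.186, 0.216, 0, 0, 0, 0], [0.214, 0.25, 0, 0, 0, 0], [0.2314, 0.2712, 0, 0, 0, 0], [0.2314, 0.2712, 0, 0, 0, 0], [0.2314, 0.2712, 0, 0, 0, 0]]

```text
time_s: 11.47
position: [0.6056, -0.2265, 0.1159]
tcp_rot: [[0.503, 0.864, -0.005], [0.864, -0.503, 0.002], [-0.0, -0.005, -1.0]]
force: [0.1, 0.1, -0.9]
opening: 0.396
grasp_force: 30.0
```

```bash
python3 -c "
from fit import *
imaging.capture('scene');imaging.capture('scene')
s=bot.read_state(); d=snap('wrist','w8.png')
go(.6076,-.2279,.075,60); print(s['grasp_force'])
m=mask('wrist','dispenser',[.6078,-.2275,.04],d)
if m is not None: print(*fit('dispenser',(.6078,-.2275,0),[(d,m)],False),m.sum())
"
```

```text
shift [0.0009, 0.0027, 0.0424] turn [-0.21, 0.02, -0.33] | t 11.62 p [0.605, -0.2274, 0.1174] open 0.0342 F [-0.2, 0.0, 0.7]
29.999964237213135
```

View pics/w8.png

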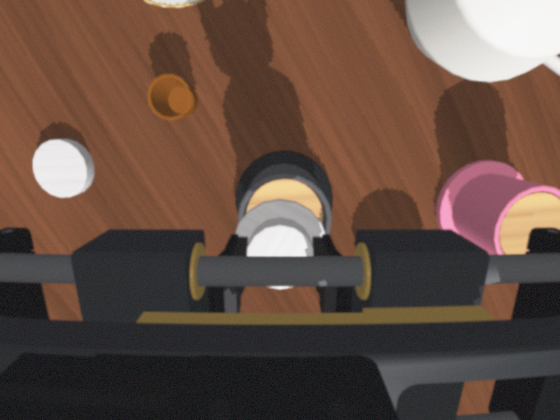

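```bash
python3 -c "
from fit import *
d=imaging.capture('wrist'); s=bot.read_state();T=np.array(s['tcp_rot']); p=np.array(s['position'])
for h in (-.01,.0,.01,.02):
  c0=p+T@np.array([.0005,0,0])+[0,0,h]
  a=proj(d,ring(.018,.022)+c0); b=proj(d,ring(.027,.006)+c0)
  print(h,'top',a.min(0).round(),a.max(0).round(),'flange',b.min(0).round(),b.max(0).round())
a=proj(d,ring(.034,.075)+[.6078,-.2275,0]);print('rim',a.min(0).round(),a.max(0).round())
f=d['frame'][190:300,220:350]; cv2.imwrite('pics/w9.png',cv2.resize(f,None,fx=6,fy=5.4,interpolation=cv2.INTER_CUBIC)[:,:,::-1])
go(.6076,-.2279,.075,60)
"
```

```text
-0.01 top [248. 218.] [313. 280.] flange [235. 196.] [325. 281.]
0.0 top [246. 224.] [315. 288.] flange [233. 200.] [328. 289.]
0.01 top [244. 230.] [317. 298.] flange [230. 204.] [330. 297.]
0.02 top [241. 237.] [319. 308.] flange [227. 209.] [333. 307.]
rim [235. 173.] [330. 264.]
shift [0.0009, 0.0018, 0.0432] turn [-0.1, 0.01, -0.35] | t 11.72 p [0.6057, -0.2278, 0.1182] open 0.0344 F [-0.6, 0.9, 0.4]
```

View pics/w9.png

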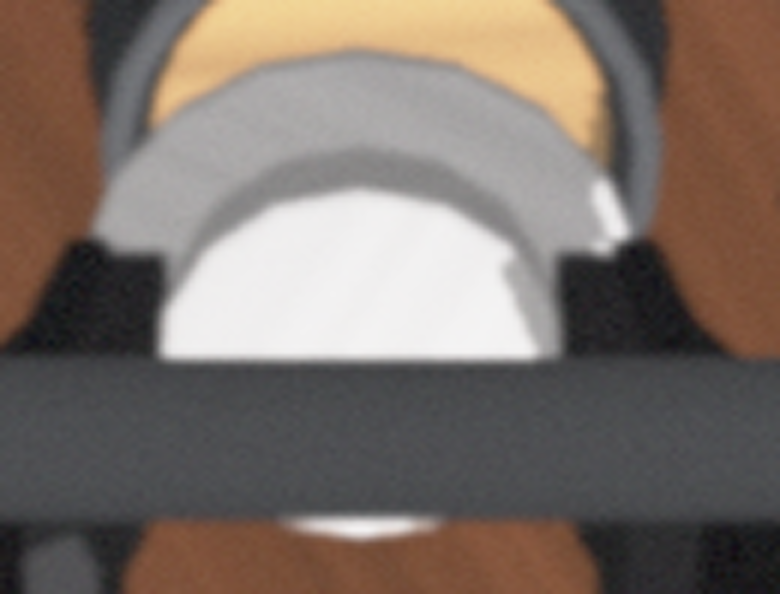

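To row units: 0.051 m / 0.5 = 0.102, 0.049 m / 0.5 = 0.098.

>>> play_rows:
  motion:
    - [[0.002, 0.004, 0, 0, 0, 0], [0.002, 0.004, 0.03, 0, 0, 0], [0.002, 0.004, 0.06, 0, 0, 0], [0.002, 0.004, 0.076, 0, 0, 0], [0.002, 0.004, 0.084, 0, 0, 0], [0.002, 0.004, 0.092, 0, 0, 0], [0.002, 0.004, 0.098, 0, 0, 0], [0.002, 0.004, 0.102, 0, 0, 0]]

```text
time_s: 12.38
position: [0.6096, -0.2279, 0.0678]
tcp_rot: [[0.504, 0.864, 0.001], [0.864, -0.504, -0.0], [0.0, 0.001, -1.0]]
force: [0.1, -0.8, -0.1]
opening: 0.395
grasp_force: 30.0
```

>>> play_rows:
  motion:
    - [[0, 0, 0, 0, 0, 0], [0, 0, 0, 0, 0, 0]]

```text
time_s: 12.55
position: [0.6096, -0.2278, 0.068]
tcp_rot: [[0.504, 0.864, 0.001], [0.864, -0.504, -0.0], [0.0, 0.001, -1.0]]
force: [0.1, 0.2, -0.2]
opening: 0.398
grasp_force: 30.0
```

```bash
python3 -c "
from fit import *
go(.6076,-.2279,.065,60)
"
```

```text
shift [-0.0011, -0.0017, 0.003] turn [0.04, -0.0, -0.28] | t 12.55 p [0.6096, -0.2278, 0.068] open 0.0346 F [0.1, 0.2, -0.2]
```

To row units: 0.004 m / 0.5 = 0.008, 0.003 m / 0.5 = 0.006.

>>> play_rows:
  motion:
    - [[-0.002, -0.003, 0.002, 0, 0, 0], [-0.002, -0.003, 0.004, 0, 0, 0], [-0.002, -0.003, 0.006, 0, 0, 0], [-0.002, -0.003, 0.008, 0, 0, 0], [-0.002, -0.003, 0.008, 0, 0, 0]]

```text
time_s: 12.97
position: [0.6075, -0.2279, 0.064]
tcp_rot: [[0.504, 0.864, 0.0], [0.864, -0.504, -0.0], [-0.0, 0.0, -1.0]]
force: [-1.3, -0.1, 3.4]
opening: 0.395
grasp_force: 30.0
```

```bash
python3 -c "
from fit import *
d=imaging.capture('wrist');f=d['frame'][160:310,200:370]; cv2.imwrite('pics/w10.png',cv2.resize(f,None,fx=4,fy=4,interpolation=cv2.INTER_CUBIC)[:,:,::-1])
go(.6076,-.2279,.065,60)
"
```

```text
shift [0.0, 0.0001, -0.001] turn [0.01, 0.0, -0.29] | t 13.02 p [0.6076, -0.2279, 0.064] open 0.0343 F [-1.2, 0.9, 2.7]
```

View pics/w10.png

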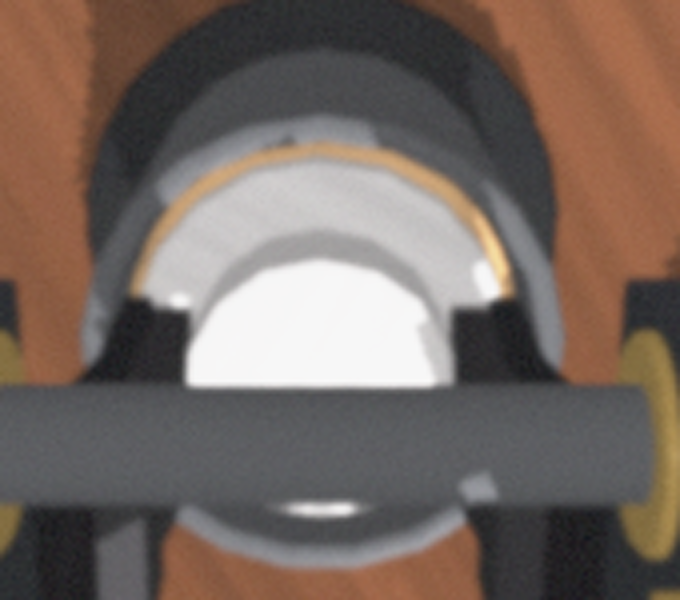

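The wrist crop shows the capsule centred inside the sleeve, with its flange about at (325,230) and an even gap all round. I release it and prepare to push.

>>> play_rows:
  motion:
    - [[0, 0, -0.002, 0, 0, 0], [0, 0, -0.002, 0, 0, 0], [0, 0, -0.002, 0, 0, 0], [0, 0, -0.01, 0, 0, 0], [0, 0, -0.04, 0, 0, 0], [0, 0, -0.1, 0, 0, 0], [0, 0, -0.12, 0, 0, 0], [0, 0, -0.12, 0, 0, 0]]
  fingers: 0.055

```text
time_s: 13.68
position: [0.61, -0.2291, 0.1271]
tcp_rot: [[0.504, 0.864, 0.007], [0.864, -0.504, -0.004], [0.0, 0.008, -1.0]]
force: [0.4, -0.7, -1.0]
opening: 0.629
grasp_force: 0.0
```

```bash
python3 -c "
from fit import *
c=snap('wrist')
M['x']=[cyl(.027,.065,.071),cyl(.018,.071,.087)]
m=mask('wrist','tall_capsule',[.6076,-.2279,.075],c)
print(m is not None and fit('x',(.6076,-.2279,0),[(c,m)],False))
go(.6076,-.2279,.064,60)
"
```

```text
([np.float64(0.6077), np.float64(-0.2274), 0.0], np.float64(0.05))
shift [-0.0, 0.0001, 0.0597] turn [0.03, 0.0, -0.29] | t 13.78 p [0.6075, -0.2278, 0.1237] open 0.055 F [0.4, 0.1, -0.0]
```

To row units: 0.035 m / 0.5 = 0.07, 0.03 m / 0.5 = 0.06.

>>> play_rows:
  motion:
    - [[0, 0, 0, 0, 0, 0], [0, 0, 0, 0, 0, 0], [0, 0, 0, 0, 0, 0], [0, 0, 0, 0, 0, 0], [0, 0, 0.02, 0, 0, 0], [0, 0, 0.04, 0, 0, 0], [0, 0, 0.06, 0, 0, 0], [0, 0, 0.07, 0, 0, 0]]
  fingers: 0.0

```text
time_s: 14.45
position: [0.6062, -0.2271, 0.086]
tcp_rot: [[0.504, 0.863, -0.003], [0.863, -0.504, 0.002], [0.0, -0.004, -1.0]]
force: [-0.1, 0.8, -0.2]
opening: 0.107
grasp_force: 0.0
```

```bash
python3 -c "
from fit import *
go(.6076,-.2279,.064,60)
"
```

```text
shift [0.0, 0.0017, 0.022] turn [-0.22, -0.0, -0.29] | t 14.45 p [0.6062, -0.2271, 0.086] open 0.0093 F [-0.1, 0.8, -0.2]
```

To row units: 0.02 m / 0.5 = 0.04, 0.018 m / 0.5 = 0.036.

>>> play_rows:
  motion:
    - [[0, 0, 0.012, 0, 0, 0], [0, 0, 0.018, 0, 0, 0], [0, 0, 0.024, 0, 0, 0], [0, 0, 0.028, 0, 0, 0], [0, 0, 0.032, 0, 0, 0], [0, 0, 0.036, 0, 0, 0], [0, 0, 0.04, 0, 0, 0]]

```text
time_s: 15.03
position: [0.6078, -0.228, 0.0692]
tcp_rot: [[0.504, 0.864, 0.001], [0.864, -0.504, -0.0], [0.0, 0.001, -1.0]]
force: [-1.0, 0.7, 4.4]
opening: 0.002
grasp_force: 1.9
```

To row units: 0.004 m / 0.5 = 0.008, 0.002 m / 0.5 = 0.004.

>>> play_rows:
  motion:
    - [[0, 0, 0.004, 0, 0, 0], [0, 0, 0.008, 0, 0, 0], [0, 0, 0.008, 0, 0, 0]]

```text
time_s: 15.28
position: [0.6078, -0.228, 0.0648]
tcp_rot: [[0.504, 0.864, 0.001], [0.864, -0.504, -0.0], [0.0, 0.001, -1.0]]
force: [-0.5, 0.3, 2.5]
opening: 0.005
grasp_force: 1.3
```

To row units: 0.004 m / 0.5 = 0.008, 0.002 m / 0.5 = 0.004.

>>> play_rows:
  motion:
    - [[0, 0, 0.004, 0, 0, 0], [0, 0, 0.008, 0, 0, 0], [0, 0, 0.008, 0, 0, 0]]

```text
time_s: 15.53
position: [0.6078, -0.228, 0.0605]
tcp_rot: [[0.504, 0.863, 0.001], [0.863, -0.504, -0.0], [0.0, 0.001, -1.0]]
force: [0.2, 0.4, 2.8]
opening: 0.004
grasp_force: 1.3
```

To row units: 0.0055 m / 0.5 = 0.011, 0.004 m / 0.5 = 0.008.

>>> play_rows:
  motion:
    - [[0, 0, 0.004, 0, 0, 0], [0, 0, 0.008, 0, 0, 0], [0, 0, 0.011, 0, 0, 0], [0, 0, 0.011, 0, 0, 0]]

```text
time_s: 15.87
position: [0.6078, -0.2279, 0.0548]
tcp_rot: [[0.504, 0.864, 0.0], [0.864, -0.504, -0.0], [0.0, 0.001, -1.0]]
force: [1.3, -0.5, 2.0]
opening: 0.002
grasp_force: 1.0
```

To row units: -0.09 m / 0.5 = -0.18, -0.08 m / 0.5 = -0.16.

>>> play_rows:
  motion:
    - [[0, 0, -0.02, 0, 0, 0], [0, 0, -0.08, 0, 0, 0], [0, 0, -0.16, 0, 0, 0], [0, 0, -0.18, 0, 0, 0], [0, 0, -0.18, 0, 0, 0]]
  fingers: 0.06

```text
time_s: 16.28
position: [0.6099, -0.2291, 0.1494]
tcp_rot: [[0.504, 0.864, 0.007], [0.864, -0.504, -0.004], [-0.0, 0.008, -1.0]]
force: [-0.3, -1.4, -0.2]
opening: 0.298
grasp_force: 0.0
```

```bash
python3 -c "
from fit import *
c=imaging.capture('top');c=imaging.capture('wrist')
m=mask('wrist','tall_capsule',[.6077,-.2275,.065],c)
if m is not None:
  for h in(.035,.04,.045,.05,.055,.06):
    M['x']=[cyl(.027,h,h+.006),cyl(.018,h+.006,h+.022)]
    print(h,fit('x',(.6077,-.2275,0),[(c,m)],False))
print(m.sum())
m=mask('wrist','flat_capsule',[.4457,-.0957,.01],c)
if m is not None: print('flat',fit('flat_capsule',(.4457,-.0957,0),[(c,m)],False))
go(.4459,-.0956,.06,60)
"
```

```text
0.035 ([np.float64(0.6065), np.float64(-0.2297), 0.0], np.float64(0.062))
0.04 ([np.float64(0.607), np.float64(-0.229), 0.0], np.float64(0.035))
0.045 ([np.float64(0.6076), np.float64(-0.2279), 0.0], np.float64(0.024))
0.05 ([np.float64(0.6082), np.float64(-0.2268), 0.0], np.float64(0.043))
0.055 ([np.float64(0.6086), np.float64(-0.2264), 0.0], np.float64(0.076))
0.06 ([np.float64(0.6084), np.float64(-0.2255), 0.0], np.float64(0.108))
2925
flat ([np.float64(0.4464), np.float64(-0.0969), 0.0], np.float64(0.029))
shift [0.0327, -0.2041, 0.084] turn [-0.24, 0.0, -0.28] | t 16.48 p [0.606, -0.227, 0.1432] open 0.0418 F [-0.3, 0.3, -0.5]
```

To row units: -0.204 m / 0.5 = -0.408, 0.075 m / 0.5 = 0.15, -0.3 degrees / 90 = -0.0033.

>>> play_rows:
  motion:
    - [[0.012, -0.074, 0, 0, 0, -0.0033], [0.026, -0.154, 0, 0, 0, -0.0033], [0.038, -0.234, 0, 0, 0, -0.0033], [0.05, -0.312, 0.04, 0, 0, -0.0033], [0.06, -0.376, 0.1, 0, 0, -0.0033], [0.0654, -0.408, 0.15, 0, 0, -0.0033], [0.0654, -0.408, 0.168, 0, 0, -0.0033], [0.0654, -0.408, 0.168, 0, 0, -0.0033]]
  fingers: 0.072

```text
time_s: 17.15
position: [0.4445, -0.0949, 0.0583]
tcp_rot: [[0.499, 0.866, -0.008], [0.866, -0.499, 0.004], [-0.001, -0.009, -1.0]]
force: [1.4, -0.2, -0.8]
opening: 0.826
grasp_force: 0.0
```

```bash
python3 -c "
from fit import *
imaging.capture('top');imaging.capture('scene');c=imaging.capture('wrist')
m=mask('wrist','flat_capsule',[.4459,-.0956,.01],c)
if m is not None: print('flat',fit('flat_capsule',(.4459,-.0957,0),[(c,m)],False))
go(.446,-.096,-.007,60)
"
```

```text
flat ([np.float64(0.4457), np.float64(-0.0969), 0.0], np.float64(0.044))
shift [-0.0002, -0.0049, 0.0686] turn [0.19, -0.01, -0.02] | t 17.35 p [0.4501, -0.0982, 0.0616] open 0.0721 F [-0.5, 0.8, 0.3]
```

To row units: 0.035 m / 0.5 = 0.07, 0.02 m / 0.5 = 0.04.

>>> play_rows:
  motion:
    - [[0, 0, 0, 0, 0, 0], [0, 0, 0.04, 0, 0, 0], [0, 0, 0.07, 0, 0, 0], [0, 0, 0.07, 0, 0, 0], [0, 0, 0.07, 0, 0, 0], [0, 0, 0.07, 0, 0, 0]]

```text
time_s: 17.85
position: [0.4487, -0.0972, 0.0269]
tcp_rot: [[0.5, 0.866, 0.001], [0.866, -0.5, -0.001], [0.0, 0.002, -1.0]]
force: [0.0, 0.6, 0.4]
opening: 0.829
grasp_force: 0.0
```

```bash
python3 -c "
from fit import *
go(.4459,-.0965,-.007,60)
"
```

```text
shift [-0.0008, -0.0028, 0.0339] turn [0.09, -0.01, -0.0] | t 17.85 p [0.4487, -0.0972, 0.0269] open 0.0721 F [0.0, 0.6, 0.4]
```

To row units: 0.034 m / 0.5 = 0.068, 0.01 m / 0.5 = 0.02.

>>> play_rows:
  motion:
    - [[-0.0016, -0.0056, 0.02, 0, 0, 0], [-0.0016, -0.0056, 0.04, 0, 0, 0], [-0.0016, -0.0056, 0.056, 0, 0, 0], [-0.0016, -0.0056, 0.064, 0, 0, 0], [-0.0016, -0.0056, 0.068, 0, 0, 0], [-0.0016, -0.0056, 0.068, 0, 0, 0]]

```text
time_s: 18.35
position: [0.4452, -0.0961, -0.0079]
tcp_rot: [[0.5, 0.866, 0.0], [0.866, -0.5, -0.0], [0.0, 0.0, -1.0]]
force: [0.4, -0.2, 0.9]
opening: 0.826
grasp_force: 0.0
```

>>> play_rows:
  motion:
    - [[0, 0, 0, 0, 0, 0], [0, 0, 0, 0, 0, 0], [0, 0, 0, 0, 0, 0], [0, 0, 0, 0, 0, 0], [0, 0, 0, 0, 0, 0]]
  fingers: 0.045

```text
time_s: 18.77
position: [0.4453, -0.0961, -0.0076]
tcp_rot: [[0.5, 0.866, 0.001], [0.866, -0.5, -0.0], [0.0, 0.001, -1.0]]
force: [0.7, 0.1, 1.3]
opening: 0.605
grasp_force: 30.0
```

```bash
python3 -c "
from fit import *
go(.4459,-.0965,-.007,60)
"
```

```text
shift [-0.0, 0.0008, -0.0006] turn [0.04, -0.0, 0.01] | t 18.77 p [0.4453, -0.0961, -0.0076] open 0.0527 F [0.7, 0.1, 1.3]
```

To row units: -0.12 m / 0.5 = -0.24, -0.04 m / 0.5 = -0.08.

>>> play_rows:
  motion:
    - [[0, 0, -0.02, 0, 0, 0], [0, 0, -0.08, 0, 0, 0], [0, 0, -0.16, 0, 0, 0], [0, 0, -0.22, 0, 0, 0], [0, 0, -0.24, 0, 0, 0], [0, 0, -0.24, 0, 0, 0], [0, 0, -0.24, 0, 0, 0]]

```text
time_s: 19.35
position: [0.4451, -0.096, 0.113]
tcp_rot: [[0.5, 0.866, 0.002], [0.866, -0.5, -0.001], [0.0, 0.002, -1.0]]
force: [0.0, 0.5, -0.4]
opening: 0.601
grasp_force: 30.0
```

```bash
python3 -c "
from fit import *
go(.6077,-.2276,.112,60)
"
```

```text
shift [-0.0327, 0.2066, 0.0014] turn [0.11, -0.01, 0.02] | t 19.35 p [0.4451, -0.096, 0.113] open 0.0523 F [0.0, 0.5, -0.4]
```

To row units: 0.2066 m / 0.5 = 0.4132, 0.11 m / 0.5 = 0.22.

>>> play_rows:
  motion:
    - [[-0.01, 0.06, 0, 0, 0, 0], [-0.022, 0.14, 0, 0, 0, 0], [-0.034, 0.22, 0, 0, 0, 0], [-0.046, 0.29, 0, 0, 0, 0], [-0.056, 0.35, 0, 0, 0, 0], [-0.062, 0.394, 0, 0, 0, 0], [-0.0654, 0.4132, 0, 0, 0, 0], [-0.0654, 0.4132, 0, 0, 0, 0]]

```text
time_s: 20.02
position: [0.6085, -0.2292, 0.1096]
tcp_rot: [[0.501, 0.866, -0.001], [0.866, -0.501, 0.0], [-0.0, -0.001, -1.0]]
force: [-0.3, -0.5, -0.5]
opening: 0.603
grasp_force: 30.0
```

To row units: 0.02 m / 0.5 = 0.04, 0.01 m / 0.5 = 0.02.

>>> play_rows:
  motion:
    - [[0, 0, 0.02, 0, 0, 0], [0, 0, 0.04, 0, 0, 0], [0, 0, 0.04, 0, 0, 0], [0, 0, 0.04, 0, 0, 0], [0, 0, 0.04, 0, 0, 0]]

```text
time_s: 20.43
position: [0.6069, -0.2268, 0.0917]
tcp_rot: [[0.499, 0.866, -0.001], [0.866, -0.499, 0.001], [0.0, -0.001, -1.0]]
force: [0.0, 0.7, -0.5]
opening: 0.606
grasp_force: 30.0
```

```bash
python3 -c "
from fit import *
c=imaging.capture('wrist'); s=bot.read_state(); z=s['position'][2]+.0076
M['x']=[cyl(.027,z,z+.014)]
m=mask('wrist','flat_capsule',[.6077,-.2275,z],c)
if m is not None:
  print(m.sum(), fit('x',(.6077,-.2275,0),[(c,m)],False)); r=render(c,M['x'],(s['position'][0],s['position'][1],0),1)
  for q in (m,r): ys,xs=np.nonzero(q); print(xs.min(),xs.max(),ys.min(),ys.max())
go(.6077,-.2276,.062,60)
"
```

```text
5201 ([np.float64(0.6069), np.float64(-0.2266), 0.0], np.float64(0.374))
229 329 202 302
229 332 201 304
shift [-0.0002, 0.0001, 0.0305] turn [0.03, -0.0, 0.03] | t 20.53 p [0.6077, -0.2274, 0.0925] open 0.0527 F [0.1, -0.2, -0.3]
```

To row units: 0.029 m / 0.5 = 0.058, 0.027 m / 0.5 = 0.054.

>>> play_rows:
  motion:
    - [[0, 0, 0.016, 0, 0, 0], [0, 0, 0.028, 0, 0, 0], [0, 0, 0.036, 0, 0, 0], [0, 0, 0.042, 0, 0, 0], [0, 0, 0.048, 0, 0, 0], [0, 0, 0.054, 0, 0, 0], [0, 0, 0.058, 0, 0, 0], [0, 0, 0.058, 0, 0, 0]]

```text
time_s: 21.2
position: [0.6076, -0.2276, 0.0628]
tcp_rot: [[0.5, 0.866, -0.0], [0.866, -0.5, 0.0], [0.0, -0.0, -1.0]]
force: [-0.3, -0.6, -0.2]
opening: 0.604
grasp_force: 30.0
```

To row units: 0.002 m / 0.5 = 0.004, 0.001 m / 0.5 = 0.002.

>>> play_rows:
  motion:
    - [[0, 0, 0.002, 0, 0, 0], [0, 0, 0.004, 0, 0, 0], [0, 0, 0.004, 0, 0, 0]]

```text
time_s: 21.45
position: [0.6078, -0.2277, 0.0617]
tcp_rot: [[0.5, 0.866, 0.001], [0.866, -0.5, -0.0], [-0.0, 0.001, -1.0]]
force: [-1.2, 0.4, 3.2]
opening: 0.602
grasp_force: 30.0
```

To row units: -0.06 m / 0.5 = -0.12, -0.02 m / 0.5 = -0.04.

>>> play_rows:
  motion:
    - [[0, 0, 0, 0, 0, 0], [0, 0, 0, 0, 0, 0], [0, 0, 0, 0, 0, 0], [0, 0, -0.01, 0, 0, 0], [0, 0, -0.04, 0, 0, 0], [0, 0, -0.1, 0, 0, 0], [0, 0, -0.12, 0, 0, 0], [0, 0, -0.12, 0, 0, 0]]
  fingers: 0.072

```text
time_s: 22.12
position: [0.6101, -0.2289, 0.1246]
tcp_rot: [[0.5, 0.866, 0.007], [0.866, -0.5, -0.004], [-0.0, 0.008, -1.0]]
force: [-0.2, -0.5, 0.7]
opening: 0.826
grasp_force: 0.0
```

To row units: 0.035 m / 0.5 = 0.07, 0.025 m / 0.5 = 0.05.

>>> play_rows:
  motion:
    - [[0, 0, 0, 0, 0, 0], [0, 0, 0, 0, 0, 0], [0, 0, 0, 0, 0, 0], [0, 0, 0, 0, 0, 0], [0, 0, 0, 0, 0, 0], [0, 0, 0.02, 0, 0, 0], [0, 0, 0.05, 0, 0, 0], [0, 0, 0.07, 0, 0, 0]]
  fingers: 0.0

```text
time_s: 22.78
position: [0.607, -0.2272, 0.0844]
tcp_rot: [[0.5, 0.866, -0.001], [0.866, -0.5, 0.001], [0.0, -0.002, -1.0]]
force: [-0.2, -0.0, -1.4]
opening: 0.306
grasp_force: 0.0
```

To row units: 0.02 m / 0.5 = 0.04, 0.018 m / 0.5 = 0.036.

>>> play_rows:
  motion:
    - [[0, 0, 0.006, 0, 0, 0], [0, 0, 0.012, 0, 0, 0], [0, 0, 0.018, 0, 0, 0], [0, 0, 0.024, 0, 0, 0], [0, 0, 0.03, 0, 0, 0], [0, 0, 0.036, 0, 0, 0], [0, 0, 0.04, 0, 0, 0], [0, 0, 0.04, 0, 0, 0]]

```text
time_s: 23.45
position: [0.6078, -0.2277, 0.0663]
tcp_rot: [[0.5, 0.866, 0.0], [0.866, -0.5, -0.0], [0.0, 0.001, -1.0]]
force: [0.5, 0.4, 0.7]
opening: 0.003
grasp_force: 0.0
```

```bash
python3 -c "
from fit import *
go(.6077,-.2277,.057,60)
"
```

```text
shift [-0.0001, -0.0001, 0.0093] turn [0.03, -0.0, 0.01] | t 23.45 p [0.6078, -0.2277, 0.0663] open 0.0003 F [0.5, 0.4, 0.7]
```

To row units: 0.011 m / 0.5 = 0.022, 0.01 m / 0.5 = 0.02.

>>> play_rows:
  motion:
    - [[0, 0, 0.004, 0, 0, 0], [0, 0, 0.008, 0, 0, 0], [0, 0, 0.012, 0, 0, 0], [0, 0, 0.016, 0, 0, 0], [0, 0, 0.02, 0, 0, 0], [0, 0, 0.022, 0, 0, 0], [0, 0, 0.022, 0, 0, 0]]

```text
time_s: 24.03
position: [0.6078, -0.2277, 0.0549]
tcp_rot: [[0.5, 0.866, 0.0], [0.866, -0.5, -0.0], [0.0, 0.0, -1.0]]
force: [-0.2, -0.3, 3.4]
opening: 0.009
grasp_force: 1.5
```

To row units: -0.1 m / 0.5 = -0.2, -0.08 m / 0.5 = -0.16.

>>> play_rows:
  motion:
    - [[0, 0, -0.02, 0, 0, 0], [0, 0, -0.08, 0, 0, 0], [0, 0, -0.16, 0, 0, 0], [0, 0, -0.2, 0, 0, 0], [0, 0, -0.2, 0, 0, 0], [0, 0, -0.2, 0, 0, 0]]
  fingers: 0.075

```text
time_s: 24.53
position: [0.6084, -0.2279, 0.1568]
tcp_rot: [[0.5, 0.866, 0.003], [0.866, -0.5, -0.002], [0.0, 0.003, -1.0]]
force: [-0.1, 0.3, -0.3]
opening: 0.376
grasp_force: 0.0
```

```bash
python3 -c "
from fit import *
c=imaging.capture('top');c=imaging.capture('wrist')
cv2.imwrite('pics/w11.png',cv2.resize(c['frame'][120:280,190:370],None,fx=4,fy=3.7,interpolation=cv2.INTER_CUBIC)[:,:,::-1])
m=mask('wrist','flat_capsule',[.6077,-.2275,.065],c)
if m is not None:
  for h in(.048,.052,.056,.06,.064):
    M['x']=[cyl(.027,h,h+.014)]
    print(h,fit('x',(.6077,-.2275,0),[(c,m)],False))
go(.4415,.2477,.14,67)
"
```

```text
0.048 ([np.float64(0.6068), np.float64(-0.2294), 0.0], np.float64(0.029))
0.052 ([np.float64(0.6073), np.float64(-0.2286), 0.0], np.float64(0.019))
0.056 ([np.float64(0.6078), np.float64(-0.2277), 0.0], np.float64(0.032))
0.06 ([np.float64(0.6082), np.float64(-0.2273), 0.0], np.float64(0.058))
0.064 ([np.float64(0.6084), np.float64(-0.2271), 0.0], np.float64(0.086))
shift [0.3286, -0.3799, 0.0149] turn [-0.21, -0.01, -6.98] | t 24.68 p [0.6064, -0.2269, 0.1534] open 0.0444 F [0.7, 1.4, -0.2]
```

View pics/w11.png

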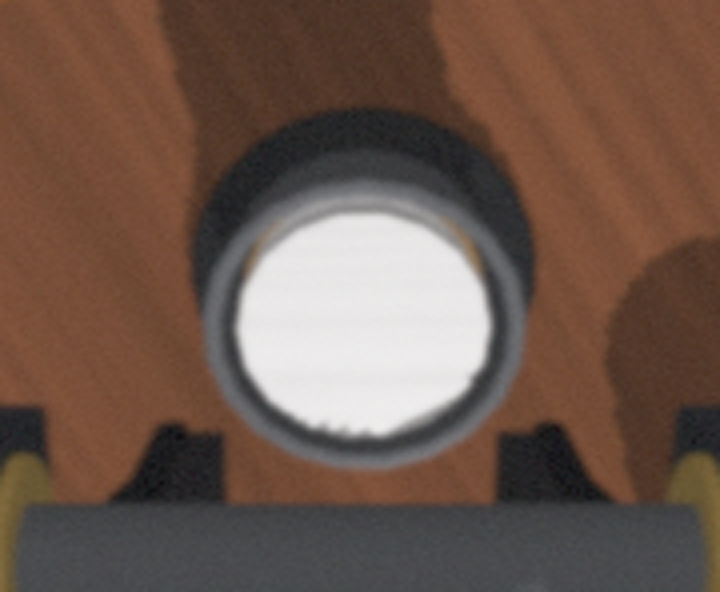

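The crop shows the flat capsule centred at (365,325), just below the sleeve rim; the fit puts its underside at about 53 mm, which is within limits. The cup is next.

To row units: -0.231 m / 0.5 = -0.462, -0.206 m / 0.5 = -0.412, -7 degrees / 90 = -0.0778.

>>> play_rows:
  motion:
    - [[0.04, -0.048, 0, 0, 0, 0], [0.092, -0.106, 0, 0, 0, -0.0222], [0.146, -0.168, 0, 0, 0, -0.0444], [0.2, -0.23, 0, 0, 0, -0.0667], [0.252, -0.292, 0, 0, 0, -0.0778], [0.304, -0.354, 0, 0, 0, -0.0778], [0.356, -0.412, 0, 0, 0, -0.0778], [0.4, -0.462, 0, 0, 0, -0.0778]]
  fingers: 0.086

```text
time_s: 25.35
position: [0.5047, 0.0634, 0.1536]
tcp_rot: [[0.39, 0.921, -0.004], [0.921, -0.39, 0.001], [-0.001, -0.004, -1.0]]
force: [0.3, 0.5, 0.6]
opening: 0.982
grasp_force: 0.0
```

To row units: -0.065 m / 0.5 = -0.13, -0.055 m / 0.5 = -0.11.

>>> play_rows:
  motion:
    - [[0.01, -0.03, 0, 0, 0, 0], [0.02, -0.06, 0, 0, 0, 0], [0.04, -0.11, 0, 0, 0, 0], [0.05, -0.13, 0, 0, 0, 0], [0.05, -0.13, 0, 0, 0, 0], [0.05, -0.13, 0, 0, 0, 0]]

```text
time_s: 25.85
position: [0.4579, 0.1089, 0.155]
tcp_rot: [[0.39, 0.921, 0.001], [0.921, -0.39, -0.001], [-0.0, 0.001, -1.0]]
force: [0.6, 0.1, -0.0]
opening: 0.985
grasp_force: 0.0
```

```bash
python3 -c "
from fit import *
imaging.capture('top');c=imaging.capture('wrist')
d=finder.recognise('wrist','cup');print([(np.round(x['at'],3).tolist(),round(x['confidence'],2)) for x in d])
m=mask('wrist','cup',[.4415,.2477,.03],c)
if m is not None:
  ys,xs=np.nonzero(m);print(xs.min(),xs.max(),ys.min(),ys.max()); print(fit('cup',(.4415,.2477,np.radians(158)),[(c,m)]))
go(.4415,.2477,.14,67)
"
```

```text
[]
152 238 17 139
([np.float64(0.4413), np.float64(0.2479), 157.2], np.float64(0.104))
shift [0.1213, -0.0706, 0.0151] turn [0.07, -0.01, -0.07] | t 26.05 p [0.4589, 0.1085, 0.1552] open 0.0858 F [-0.3, 0.0, -0.6]
```

To row units: 0.121 m / 0.5 = 0.242, -0.0706 m / 0.5 = -0.1412.

>>> play_rows:
  motion:
    - [[0.06, -0.034, 0, 0, 0, 0], [0.13, -0.074, 0, 0, 0, 0], [0.2, -0.116, 0, 0, 0, 0], [0.23, -0.134, 0, 0, 0, 0], [0.242, -0.1412, 0.02, 0, 0, 0], [0.242, -0.1412, 0.03, 0, 0, 0], [0.242, -0.1412, 0.03, 0, 0, 0], [0.242, -0.1412, 0.03, 0, 0, 0]]

```text
time_s: 26.72
position: [0.4395, 0.2469, 0.1392]
tcp_rot: [[0.392, 0.92, -0.002], [0.92, -0.392, -0.001], [-0.002, -0.001, -1.0]]
force: [0.2, -0.8, 0.5]
opening: 0.986
grasp_force: 0.0
```

```bash
python3 -c "
from fit import *
imaging.capture('top');imaging.capture('top');c=imaging.capture('wrist')
m=mask('wrist','cup',[.4415,.2477,.03],c)
if m is not None:
  ys,xs=np.nonzero(m);print(xs.min(),xs.max(),ys.min(),ys.max()); print(fit('cup',(.4415,.2477,np.radians(158)),[(c,m)]))
go(.4414,.2478,.029,67)
"
```

```text
241 316 161 255
([np.float64(0.4407), np.float64(0.2517), 159.8], np.float64(0.081))
shift [0.0008, 0.0009, 0.1113] turn [0.02, -0.0, -0.09] | t 26.92 p [0.4402, 0.2474, 0.1403] open 0.0862 F [-0.0, 0.7, 1.1]
```

To row units: 0.111 m / 0.5 = 0.222, 0.001 m / 0.5 = 0.002.

>>> play_rows:
  motion:
    - [[0.002, 0, 0.07, 0, 0, 0], [0.002, 0, 0.13, 0, 0, 0], [0.002, 0, 0.17, 0, 0, 0], [0.002, 0, 0.19, 0, 0, 0], [0.002, 0, 0.206, 0, 0, 0], [0.002, 0, 0.216, 0, 0, 0], [0.002, 0, 0.222, 0, 0, 0], [0.002, 0, 0.222, 0, 0, 0]]

```text
time_s: 27.58
position: [0.4406, 0.2494, 0.0294]
tcp_rot: [[0.391, 0.921, 0.001], [0.921, -0.391, 0.0], [0.001, 0.001, -1.0]]
force: [-0.5, 0.3, -0.6]
opening: 0.99
grasp_force: 0.0
```

>>> play_rows:
  motion:
    - [[0, 0, 0, 0, 0, 0], [0, 0, 0, 0, 0, 0], [0, 0, 0, 0, 0, 0], [0, 0, 0, 0, 0, 0], [0, 0, 0, 0, 0, 0], [0, 0, 0, 0, 0, 0]]
  fingers: 0.052

```text
time_s: 28.08
position: [0.4403, 0.2495, 0.0296]
tcp_rot: [[0.39, 0.921, 0.001], [0.921, -0.39, 0.0], [0.001, 0.001, -1.0]]
force: [-0.4, 1.0, 2.9]
opening: 0.713
grasp_force: 30.0
```

```bash
python3 -c "
from fit import *
go(.4414,.2478,.029,67)
"
```

```text
shift [-0.0012, 0.0016, 0.0006] turn [0.03, -0.03, 0.02] | t 28.08 p [0.4403, 0.2495, 0.0296] open 0.062 F [-0.4, 1.0, 2.9]
```

To row units: -0.07 m / 0.5 = -0.14, -0.06 m / 0.5 = -0.12.

>>> play_rows:
  motion:
    - [[0, 0, -0.012, 0, 0, 0], [0, 0, -0.04, 0, 0, 0], [0, 0, -0.08, 0, 0, 0], [0, 0, -0.12, 0, 0, 0], [0, 0, -0.14, 0, 0, 0], [0, 0, -0.14, 0, 0, 0], [0, 0, -0.14, 0, 0, 0]]

```text
time_s: 28.67
position: [0.4401, 0.2494, 0.0993]
tcp_rot: [[0.39, 0.921, 0.001], [0.921, -0.39, 0.0], [0.001, 0.001, -1.0]]
force: [0.2, -0.5, -1.9]
opening: 0.715
grasp_force: 30.0
```

```bash
python3 -c "
from fit import *
go(.644,.01,.0996,67); c=imaging.capture('top'); c=imaging.capture('wrist'); print(bot.read_state()['grasp_force'])
m=mask('wrist','saucer',[.644,.0095,.01],c)
if m is not None:  print(fit('saucer',(.644,.0095,0),[(c,m)],False))
"
```

```text
shift [-0.1408, 0.2811, -0.0001] turn [0.04, -0.03, 0.02] | t 28.67 p [0.4401, 0.2494, 0.0993] open 0.0622 F [0.2, -0.5, -1.9]
29.965884773992002
```

To row units: 0.195 m / 0.5 = 0.39, 0.175 m / 0.5 = 0.35.

>>> play_rows:
  motion:
    - [[-0.012, 0.024, 0, 0, 0, 0], [-0.036, 0.072, 0, 0, 0, 0], [-0.064, 0.128, 0, 0, 0, 0], [-0.094, 0.188, 0, 0, 0, 0], [-0.124, 0.248, 0, 0, 0, 0], [-0.152, 0.302, 0, 0, 0, 0], [-0.176, 0.35, 0, 0, 0, 0], [-0.196, 0.39, 0, 0, 0, 0]]

```text
time_s: 29.48
position: [0.583, 0.0799, 0.0981]
tcp_rot: [[0.392, 0.92, -0.0], [0.92, -0.392, -0.001], [-0.001, -0.0, -1.0]]
force: [-0.2, -0.2, -1.1]
opening: 0.715
grasp_force: 30.0
```

To row units: 0.086 m / 0.5 = 0.172, 0.082 m / 0.5 = 0.164.

>>> play_rows:
  motion:
    - [[-0.018, 0.036, 0, 0, 0, 0], [-0.038, 0.076, 0, 0, 0, 0], [-0.056, 0.114, 0, 0, 0, 0], [-0.072, 0.144, 0, 0, 0, 0], [-0.082, 0.164, 0, 0, 0, 0], [-0.0856, 0.172, 0, 0, 0, 0], [-0.0856, 0.172, 0, 0, 0, 0], [-0.0856, 0.172, 0, 0, 0, 0]]

```text
time_s: 30.15
position: [0.6428, 0.0103, 0.0985]
tcp_rot: [[0.391, 0.921, -0.002], [0.921, -0.391, 0.001], [-0.0, -0.002, -1.0]]
force: [0.2, -0.0, -1.5]
opening: 0.716
grasp_force: 30.0
```

```bash
python3 -c "
from fit import *
imaging.capture('scene'); c=imaging.capture('wrist'); print(bot.read_state()['grasp_force'])
m=mask('wrist','saucer',[.644,.0095,.01],c)
if m is not None:  print(m.sum(),fit('saucer',(.644,.0095,0),[(c,m)],False))
go(.644,.01,.037,67)
"
```

```text
29.96592089999467
shift [-0.0005, 0.0016, 0.062] turn [-0.08, 0.01, 0.08] | t 30.3 p [0.6428, 0.0111, 0.099] open 0.0621 F [-0.1, 0.0, -1.3]
```

To row units: 0.063 m / 0.5 = 0.126, 0.061 m / 0.5 = 0.122.

>>> play_rows:
  motion:
    - [[0, 0.003, 0.03, 0, 0, 0], [0, 0.003, 0.06, 0, 0, 0], [0, 0.003, 0.086, 0, 0, 0], [0, 0.003, 0.104, 0, 0, 0], [0, 0.003, 0.116, 0, 0, 0], [0, 0.003, 0.122, 0, 0, 0], [0, 0.003, 0.126, 0, 0, 0], [0, 0.003, 0.126, 0, 0, 0]]

```text
time_s: 30.97
position: [0.6453, 0.0095, 0.0361]
tcp_rot: [[0.39, 0.921, 0.0], [0.921, -0.39, -0.0], [0.0, 0.0, -1.0]]
force: [0.1, 0.1, -1.2]
opening: 0.716
grasp_force: 30.0
```

>>> play_rows:
  motion:
    - [[0, 0, 0.002, 0, 0, 0], [0, 0, 0.003, 0, 0, 0], [0, 0, 0.003, 0, 0, 0]]

```text
time_s: 31.22
position: [0.6455, 0.0094, 0.035]
tcp_rot: [[0.391, 0.921, 0.001], [0.921, -0.391, -0.0], [0.0, 0.001, -1.0]]
force: [0.2, 0.8, -2.1]
opening: 0.716
grasp_force: 30.0
```

To row units: 0.0012 m / 0.5 = 0.0024, 0.0008 m / 0.5 = 0.0016.

>>> play_rows:
  motion:
    - [[0, 0, 0.0016, 0, 0, 0], [0, 0, 0.0024, 0, 0, 0], [0, 0, 0.0024, 0, 0, 0]]

```text
time_s: 31.47
position: [0.6456, 0.0094, 0.0346]
tcp_rot: [[0.391, 0.921, 0.001], [0.921, -0.391, -0.0], [0.0, 0.001, -1.0]]
force: [-0.7, 0.2, 4.2]
opening: 0.715
grasp_force: 30.0
```

To row units: -0.09 m / 0.5 = -0.18, -0.06 m / 0.5 = -0.12.

>>> play_rows:
  motion:
    - [[0, 0, 0, 0, 0, 0], [0, 0, 0, 0, 0, 0], [0, 0, 0, 0, 0, 0], [0, 0, 0, 0, 0, 0], [0, 0, -0.02, 0, 0, 0], [0, 0, -0.06, 0, 0, 0], [0, 0, -0.12, 0, 0, 0], [0, 0, -0.18, 0, 0, 0]]
  fingers: 0.086

```text
time_s: 32.13
position: [0.6444, 0.0095, 0.1239]
tcp_rot: [[0.391, 0.921, -0.002], [0.921, -0.391, 0.0], [-0.001, -0.002, -1.0]]
force: [0.5, 0.5, 0.5]
opening: 0.987
grasp_force: 0.0
```

```bash
python3 -c "
from fit import *
go(.4311,.0752,.12,14)
C={k:imaging.capture(k) for k in('top','scene')}
for n,h,p in(('cup',.005,(.6445,.0095,np.radians(157))),('saucer',0,(.644,.009,0)),('remote',0,(.431,.075,np.radians(14)))):
  M['x']=[q+[0,0,h] for q in M[n]]
  for k,c in C.items():
    m=mask(k,n,[p[0],p[1],.02],c)
    if m is not None: print(n,k,fit('x',p,[(c,m)],n!='saucer'))
"
```

```text
shift [-0.0228, -0.222, 0.0044] turn [-0.11, 0.09, 53.01] | t 32.13 p [0.6444, 0.0095, 0.1239] open 0.0859 F [0.5, 0.5, 0.5]
cup scene ([np.float64(0.6509), np.float64(0.0029), 150.5], np.float64(0.141))
saucer scene ([np.float64(0.6434), np.float64(0.0084), 0.0], np.float64(0.641))
remote scene ([np.float64(0.4299), np.float64(0.074), 14.6], np.float64(0.126))
```

To row units: -0.222 m / 0.5 = -0.444, -0.01 m / 0.5 = -0.02, 53 degrees / 90 = 0.5889.

>>> play_rows:
  motion:
    - [[-0.004, -0.04, 0, 0, 0, 0.0667], [-0.012, -0.12, 0, 0, 0, 0.1444], [-0.02, -0.2, 0, 0, 0, 0.2222], [-0.028, -0.28, 0, 0, 0, 0.3], [-0.036, -0.36, 0, 0, 0, 0.3778], [-0.042, -0.41, 0, 0, 0, 0.4556], [-0.0456, -0.444, 0, 0, 0, 0.5333], [-0.0456, -0.444, 0, 0, 0, 0.5889]]
  fingers: 0.065

```text
time_s: 33.2
position: [0.4251, 0.0766, 0.1223]
tcp_rot: [[0.971, 0.238, -0.009], [0.238, -0.971, 0.001], [-0.009, -0.003, -1.0]]
force: [-0.6, -0.2, -0.1]
opening: 0.752
grasp_force: 0.0
```

>>> play_rows:
  motion:
    - [[0, 0, 0, 0, 0, 0], [0, 0, 0, 0, 0, 0], [0, 0, 0, 0, 0, 0]]

```text
time_s: 33.45
position: [0.4328, 0.0749, 0.1232]
tcp_rot: [[0.97, 0.244, 0.0], [0.244, -0.97, -0.0], [0.0, 0.0, -1.0]]
force: [-0.2, 0.1, 0.0]
opening: 0.747
grasp_force: 0.0
```

```bash
python3 -c "
from fit import *
C={k:imaging.capture(k) for k in('top','wrist')}
for n,p in(('remote',(.431,.075,np.radians(14))),('remote_tray',(.6070,.2148,np.radians(-4.5)))):
  for k,c in C.items():
    m=mask(k,n,[p[0],p[1],.01],c)
    if m is not None:
      ys,xs=np.nonzero(m);print(n,k,m.sum(),xs.min(),xs.max(),ys.min(),ys.max(),fit(n,p,[(c,m)]))
go(.4309,.075,-.006,14)
"
```

```text
remote top 174 210 237 253 302 ([np.float64(0.4321), np.float64(0.0757), 13.5], np.float64(0.816))
remote wrist 5229 257 302 135 255 ([np.float64(0.4326), np.float64(0.0744), 14.2], np.float64(0.08))
remote_tray top 1797 149 180 173 236 ([np.float64(0.6082), np.float64(0.2149), -4.2], np.float64(0.036))
shift [-0.0012, -0.0003, 0.1293] turn [-0.0, 0.0, 0.02] | t 33.75 p [0.4322, 0.075, 0.1233] open 0.0649 F [0.1, -0.4, 0.4]
```

To row units: 0.129 m / 0.5 = 0.258, 0.127 m / 0.5 = 0.254.

>>> play_rows:
  motion:
    - [[0, 0, 0.07, 0, 0, 0], [0, 0, 0.14, 0, 0, 0], [0, 0, 0.2, 0, 0, 0], [0, 0, 0.23, 0, 0, 0], [0, 0, 0.246, 0, 0, 0], [0, 0, 0.254, 0, 0, 0], [0, 0, 0.258, 0, 0, 0], [0, 0, 0.258, 0, 0, 0]]

```text
time_s: 34.42
position: [0.4325, 0.0751, -0.0052]
tcp_rot: [[0.97, 0.242, 0.001], [0.242, -0.97, -0.0], [0.001, 0.0, -1.0]]
force: [-0.7, 0.6, -0.3]
opening: 0.748
grasp_force: 0.0
```

>>> play_rows:
  motion:
    - [[0, 0, 0, 0, 0, 0], [0, 0, 0, 0, 0, 0], [0, 0, 0, 0, 0, 0], [0, 0, 0, 0, 0, 0], [0, 0, 0, 0, 0, 0], [0, 0, 0, 0, 0, 0]]
  fingers: 0.03

```text
time_s: 34.92
position: [0.4323, 0.0751, -0.0051]
tcp_rot: [[0.97, 0.242, 0.001], [0.242, -0.97, -0.0], [0.001, 0.0, -1.0]]
force: [-0.0, -0.0, 5.2]
opening: 0.451
grasp_force: 30.0
```

```bash
python3 -c "
from fit import *
go(.4313,.075,-.006,14)
"
```

```text
shift [-0.001, -0.0001, 0.0009] turn [0.02, -0.06, 0.02] | t 34.92 p [0.4323, 0.0751, -0.0051] open 0.0392 F [-0.0, -0.0, 5.2]
```

>>> play_rows:
  motion:
    - [[0, 0, -0.012, 0, 0, 0], [0, 0, -0.04, 0, 0, 0], [0, 0, -0.08, 0, 0, 0], [0, 0, -0.12, 0, 0, 0], [0, 0, -0.14, 0, 0, 0], [0, 0, -0.14, 0, 0, 0], [0, 0, -0.14, 0, 0, 0]]

```text
time_s: 35.5
position: [0.4321, 0.0752, 0.0649]
tcp_rot: [[0.97, 0.242, 0.001], [0.242, -0.97, -0.0], [0.001, 0.0, -1.0]]
force: [0.5, -0.1, -0.7]
opening: 0.453
grasp_force: 30.0
```

```bash
python3 -c "
from fit import *
go(.608,.2146,.065,-4.3)
"
```

```text
shift [0.2045, -0.0927, 0.0001] turn [0.01, -0.07, 18.32] | t 35.5 p [0.4321, 0.0752, 0.0649] open 0.0394 F [0.5, -0.1, -0.7]
```

To row units: 0.2045 m / 0.5 = 0.409, -0.0927 m / 0.5 = -0.1854, 18.3 degrees / 90 = 0.2033.

>>> play_rows:
  motion:
    - [[0.03, -0.014, 0, 0, 0, 0.0222], [0.09, -0.04, 0, 0, 0, 0.0556], [0.16, -0.072, 0, 0, 0, 0.1], [0.23, -0.104, 0, 0, 0, 0.1444], [0.3, -0.136, 0, 0, 0, 0.1778], [0.36, -0.164, 0, 0, 0, 0.2033], [0.396, -0.18, 0, 0, 0, 0.2033], [0.409, -0.1854, 0, 0, 0, 0.2033]]

```text
time_s: 36.17
position: [0.61, 0.2167, 0.0628]
tcp_rot: [[0.997, -0.073, 0.001], [-0.073, -0.997, 0.001], [0.001, -0.001, -1.0]]
force: [0.6, 0.4, -1.4]
opening: 0.452
grasp_force: 30.0
```

To row units: 0.035 m / 0.5 = 0.07, 0.025 m / 0.5 = 0.05.

>>> play_rows:
  motion:
    - [[0, 0, 0.02, 0, 0, 0], [0, 0, 0.05, 0, 0, 0], [0, 0, 0.07, 0, 0, 0], [0, 0, 0.07, 0, 0, 0], [0, 0, 0.07, 0, 0, 0]]

```text
time_s: 36.58
position: [0.6055, 0.2135, 0.0278]
tcp_rot: [[0.997, -0.076, -0.005], [-0.076, -0.997, -0.001], [-0.005, 0.001, -1.0]]
force: [0.9, 0.8, -1.3]
opening: 0.454
grasp_force: 30.0
```

```bash
python3 -c "
from fit import *
c=imaging.capture('wrist'); m=mask('wrist','remote_tray',[.6075,.2146,.01],c)
if m is not None:
      ys,xs=np.nonzero(m);print(m.sum(),xs.min(),xs.max(),ys.min(),ys.max())
      r=render(c,M['remote_tray'],(.6075,.2146,np.radians(-4.3)),1);ys,xs=np.nonzero(r);print(xs.min(),xs.max(),ys.min(),ys.max())
go(.608,.2146,-.001,-4.3)
"
```

```text
shift [0.0004, -0.0006, 0.0306] turn [0.01, 0.02, -0.02] | t 36.68 p [0.6076, 0.214, 0.0296] open 0.0396 F [0.2, -0.4, -1.7]
```

To row units: 0.0295 m / 0.5 = 0.059, -0.0006 m / 0.5 = -0.0012.

>>> play_rows:
  motion:
    - [[0.0008, -0.0012, 0.016, 0, 0, 0], [0.0008, -0.0012, 0.032, 0, 0, 0], [0.0008, -0.0012, 0.042, 0, 0, 0], [0.0008, -0.0012, 0.05, 0, 0, 0], [0.0008, -0.0012, 0.056, 0, 0, 0], [0.0008, -0.0012, 0.059, 0, 0, 0], [0.0008, -0.0012, 0.059, 0, 0, 0], [0.0008, -0.0012, 0.059, 0, 0, 0]]

```text
time_s: 37.35
position: [0.6084, 0.2152, -0.0001]
tcp_rot: [[0.997, -0.075, 0.0], [-0.075, -0.997, 0.0], [0.0, -0.0, -1.0]]
force: [0.1, -0.1, -1.3]
opening: 0.452
grasp_force: 30.0
```

```bash
python3 -c "
from fit import *
go(.608,.2146,-.001,-4.3)
"
```

```text
shift [-0.0003, 0.0006, 0.0009] turn [-0.0, -0.0, 0.02] | t 37.35 p [0.6084, 0.2152, -0.0001] open 0.0393 F [0.1, -0.1, -1.3]
```

To row units: 0.001 m / 0.5 = 0.002.

>>> play_rows:
  motion:
    - [[0, 0, 0.002, 0, 0, 0], [0, 0, 0.002, 0, 0, 0]]

```text
time_s: 37.52
position: [0.6085, 0.2152, -0.0009]
tcp_rot: [[0.997, -0.075, 0.0], [-0.075, -0.997, 0.0], [0.0, -0.0, -1.0]]
force: [0.1, -0.5, -1.0]
opening: 0.45
grasp_force: 30.0
```

To row units: -0.12 m / 0.5 = -0.24, -0.08 m / 0.5 = -0.16.

>>> play_rows:
  motion:
    - [[0, 0, 0, 0, 0, 0], [0, 0, 0, 0, 0, 0], [0, 0, 0, 0, 0, 0], [0, 0, 0, 0, 0, 0], [0, 0, -0.02, 0, 0, 0], [0, 0, -0.08, 0, 0, 0], [0, 0, -0.16, 0, 0, 0], [0, 0, -0.24, 0, 0, 0]]
  fingers: 0.065

```text
time_s: 38.18
position: [0.6073, 0.2149, 0.1198]
tcp_rot: [[0.997, -0.075, -0.003], [-0.075, -0.997, -0.0], [-0.003, 0.001, -1.0]]
force: [1.0, -0.5, -0.1]
opening: 0.745
grasp_force: 0.0
```

To row units: -0.14 m / 0.5 = -0.28, -0.12 m / 0.5 = -0.24.

>>> play_rows:
  motion:
    - [[-0.04, -0.04, -0.04, 0, 0, 0], [-0.1, -0.1, -0.06, 0, 0, 0], [-0.16, -0.16, -0.06, 0, 0, 0], [-0.2, -0.2, -0.06, 0, 0, 0], [-0.24, -0.24, -0.06, 0, 0, 0], [-0.28, -0.28, -0.06, 0, 0, 0], [-0.28, -0.28, -0.06, 0, 0, 0]]

```text
time_s: 38.77
position: [0.4749, 0.3687, 0.1499]
tcp_rot: [[0.998, -0.07, -0.002], [-0.07, -0.998, 0.002], [-0.002, -0.001, -1.0]]
force: [-0.3, 0.1, -0.8]
opening: 0.748
grasp_force: 0.0
```

```bash
python3 -c "
from fit import *
C={k:imaging.capture(k) for k in('top','scene')}
A=C['scene']['frame'][110:300,200:420]
B=C['top']['frame'][140:260,130:380]
cv2.imwrite('pics/end.png',np.vstack([cv2.resize(A,(495,330),interpolation=cv2.INTER_CUBIC),cv2.resize(B,(495,240),interpolation=cv2.INTER_CUBIC)])[:,:,::-1])
print(bot.read_state()['position'])
for n,h,p in(('cup',.005,(.6445,.0095,np.radians(157))),('saucer',0,(.644,.009,0)),('remote',.004,(.6075,.215,np.radians(-4))),('remote_tray',0,(.6075,.2146,np.radians(-4)))):
  M['x']=[q+[0,0,h] for q in M[n]]
  for k,c in C.items():
    m=mask(k,n,[p[0],p[1],.02],c)
    if m is not None: print(n,k,m.sum(),fit('x',p,[(c,m)],n!='saucer'))
"
```

```text
[0.47850099 0.36612311 0.14981004]
cup top 753 ([np.float64(0.6427), np.float64(0.0097), 162.3], np.float64(0.093))
cup scene 858 ([np.float64(0.6489), np.float64(0.0054), 151.9], np.float64(0.111))
saucer top 1167 ([np.float64(0.6442), np.float64(0.01), 0.0], np.float64(0.426))
saucer scene 620 ([np.float64(0.6419), np.float64(0.0073), 0.0], np.float64(0.552))
remote top 930 ([np.float64(0.6086), np.float64(0.2169), -4.7], np.float64(0.054))
remote_tray top 1803 ([np.float64(0.6079), np.float64(0.2151), -4.2], np.float64(0.042))
remote_tray scene 464 ([np.float64(0.6072), np.float64(0.2141), -3.4], np.float64(0.581))
```

View pics/end.png

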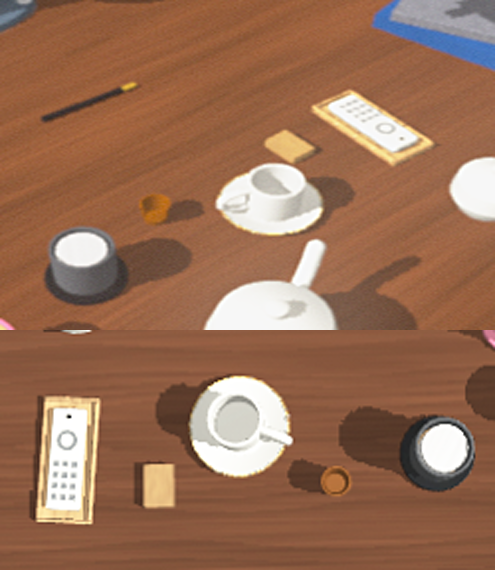

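The final crops show the cup upright in the saucer's well at (275,190), the remote flat in its tray at (372,120), and the white capsule top level in the dispenser at (83,248). I'm handing it in.

```bash
python3 -c "
from h import *
print(bot.hand_in())"
```

```text
the job is handed in; nothing more can be done
None
```

I handed the job in at about 39 s of the 128 s allowed, and no verdict came back. By my last camera check, both capsules are in the dispenser with the top about 5 mm below the rim, the cup is upright on its saucer, the remote is face up in its tray, and the gripper is clear of everything.

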